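# Fetch the stain bottle from the closed end of the neck-slot rack

## Robot

A 7-joint arm with a two-finger parallel gripper is mounted at the origin on a cart in front of the work surface, level with it; the furniture and walls round the work are solid. World frame = base frame: x ahead of the robot, y to its left, z up, the work surface at z = 0. Lengths are in mm, angles in degrees, forces in N, time in s.
With the tool pointing down it reaches from about 400 to 875 mm from the base axis. Payload 19.3 kg.
Tool frame: the origin (TCP) lies midway between the tips of the shut fingers; the grasp point (between the pads) lies 19 mm behind it (ctrl.tcp_to_grasp is the z of the grasp point in the tool frame, in mm); z points along the fingers, y is the line along which they close (so a half turn about z gives the same grasp; the last joint's range is limited). The gripper opens to 85 mm and grips with 20 to 120 N. Pads are 22 mm wide; open, the fingers measure 114 mm over their backs; the gripper's body (76 mm by 85 mm) begins 54 mm behind the grasp point. The pads swing forward as they close: fully open they stand 13 mm farther back than shut.
Start: joints at [-78.621, 29.874, -2.08, 91.645, 1.215, 58.505, -6.463], TCP at [166.003, 602.543, 231.291] pointing down, gripper open.
Joint ranges: [-166.77, 166.77], [-17.47, 122.26], [-85.68, 81.53], [9.62, 139.38], [-72.42, 252.41], [9.2, 110.78], [-144.41, 144.41]. Speed limits (degrees/s): [108.29, 108.29, 136.94, 136.94, 172.46, 172.46, 172.46].

## Interface

Orientations are given as a 3x3 rotation matrix whose columns are the frame's x, y, z axes.
In Python, from station import monitor, cams, hand_in, ctrl gives the robot as it stands.
- The arm moves only by the tool jog_arm, never from a script. Its argument "series" is one flat list of numbers, 7 for each row, row after row: the finger opening in cm, from 0 to 8.54, then the shift along the tool's x, y, z in cm, then the turn, a rotation vector about the tool's x, y, z in degrees. A call has 1 to 5 rows; each row is the pose to reach, as a shift and turn from the pose commanded when the call began, along the tool's axes at that moment; what a row does not reach only later rows make up. A row lasts 1/10 s, in which the tool goes at most 50 mm and 8.59 degrees, less where a joint would pass 70% of its speed; a pose out of reach is approached as far as the arm can. A call with a gripper value outside its range is refused whole. The fingers move at their own pace and stop on an object; the grip force is fixed at half the most. Time passes only in rows, so rows that repeat a pose let the fingers close. It gives the time, the measured TCP pose, the force, the opening and the grip force at its end, in the units of the state.
- monitor.get_state(): the state, without advancing time (a new reading comes with each control period).
- cams.camera(name): name is "scene" or "top" or "wrist"; returns a dict with "image" (384x512x3 uint8, red, green, blue), "intrinsics" (3x3 intrinsics, pixels), "k1" (the pictures are not rectified: a ray, as slopes to the right and down, at radius r is drawn at 1 + k1 r^2 times it, then the intrinsics apply), "R" (3x3) and "t" (3): a world point X has camera coordinates R X + t; the wrist camera has in their place "tool_from_camera" (4x4, takes a point from camera to tool coordinates, whose origin is the TCP and whose axes are the flange's). Camera axes: x right, y down, z forward; pixel columns grow to the right and rows downward; lengths in mm; the calibration is good to about 2 mm. A picture is of the moment at which its call begins: read the wrist's pose just before it. There is no depth.
- hand_in(): hands the job in; it is judged then, once.
The state is a dict: "time": time; "q": joint angles; "joint_velocities": joint speeds; "tau": joint torques, N m; "eef_pos": TCP position; "tcp_rot": TCP orientation; "force": force on the tool from outside, world axes, zero at the start; "torque": the same for the moment, N m; "finger_gap": finger opening in mm; "finger_force": force on a finger pad.
Only numpy, scipy, OpenCV 4.12 (cv2) and the standard library are available. Lean on these libraries where they do the work, as an engineer would, in place of code of your own. Each camera call takes 0.05 s, during which the arm holds its last target. There are 200 camera calls.

## Task

The amber stain bottle is needed at the staining station, but it stands at the closed end of the neck-slot rack behind two white dropper bottles, and bottles can leave that rack only through its open mouth. Draw out the two white bottles and stand them both upright in the side tray, then draw out the amber bottle and seat it upright at the bottom of the station's round well. Finally feed the white bottles back into the rack in the order in which they stood, pushed fully home (the first against the closed end, the second against the first), tipping no bottle over and leaving the timer, the slide carton and the cassettes where they are.

Things in the scene. Friction and masses are not known exactly. Their poses are not given: they have to be found in the camera images.
- amber_bottle: Amber dropper bottle, black nozzle cap, round, 98 mm high, about 70 g: body 35.5 mm in diameter to 46 mm up, shoulder tapering to 19 mm in diameter at 62 mm, then the cap's round collar, 21 mm in diameter, 63 to 75 mm up: grip it there in the rack (the nozzle above 76 mm gives no hold). Origin: centre of its foot, z up. Deepest in the rack at the start, behind both white bottles.
- white_bottle_a: White dropper bottle with a white cap, of the same shape, size and origin as the amber one. At the start it is either the middle or the front one in the rack.
- white_bottle_b: White dropper bottle with a blue ring at the cap, of the same shape, size and origin as the amber one. At the start it is either the middle or the front one in the rack.
- bottle_rack: Fixed sheet-steel rack, 180 x 48 x 65 mm, for one file of bottles. Origin: on the worktop, on the lane's centre line; x runs from the open mouth (-x) to the closed end (inner face x = +80 mm). Floor 4 mm thick, lane 40 mm wide. From x = -38 mm on, a cover 62.5 to 65 mm above the worktop with a 28 mm slot lets only necks through: bottles can slide along x and rise 4 mm, but not be lifted out.
- rack_apron (a point): Point on the rack's floor, 66 mm from its origin towards -x, 4 mm above the worktop: centre of the apron before the mouth, open above, guides 20 mm high flaring to 60 mm. Lift bottles off and set them down here. Slide with the foot 2 mm off the floor: if it drags, the bottle pivots in the grip. Fully home, the first bottle stands at the rack's x = +62 mm, the second at +26.5 mm.
- side_tray: Fixed shallow steel tray, 146 x 84 mm (x by y), rim 12 mm high, floor 3 mm thick, empty at the start. Origin: centre of its underside, x along its length. Room for two bottles, for example at x = -36 and +36 mm.
- well (a point): Staining station, 146 x 80 mm, fixed: at one end a steel trough with two rods carrying two glass slides (26 mm high), at the other (+x) end a grey block, 60 x 80 x 22 mm, with one round bottle well 45 mm in diameter and 16 mm deep. This point is the centre of the well's floor, 6 mm above the worktop; x points away from the trough.
- lab_timer: Bystander: bench timer, 62 x 66 x 19 mm, loose, lying in front of the microtome. Origin: centre of its underside.
- slide_packet: Bystander: carton of glass slides, 30 x 82 x 30 mm, loose, lying beside the rack. Origin: centre of its underside.
- cassette_2: Bystander: tissue cassette with a paraffin block, 28 x 46 x 14 mm, loose, lying beyond the rack, the yellow-edged one, nearest to it of a group of cassettes. Origin: centre of its underside.

How it is judged:
By the outcome, as a careful person would: the job done as asked, in the order asked, and still so for the second after the job is handed in, with the robot touching nothing.
It also fails if it takes over 147 s, if anything falls off the work surface, if the arm or the gripper's body presses on something with over 40 N, if the wrist force passes 120 N, or if a joint passes its speed limit or range.

## Working session

There is one attempt and no reset: what is moved stays moved. The work goes in short steps, Python scripts to look and compute and a tool call to move; the robot and the scene stay as the last step left them, time stands still between calls to the robot, and variables do not carry over. Pictures are saved under pics/ and viewed, at most 14 in all, crops included, and the job is handed in when it is done.

Besides the shell and the picture viewer there is one more tool, called after "Request:" as a command line: name --argument value ..., lists and objects as JSON in quotes. jog_arm: Moves the arm, as the interface text tells. Its arguments: {"type":"object","properties":{"series":{"type":"array"}},"required":["series"]}

```bash
ls; mkdir -p pics
python3 - <<'E'
from station import monitor,cams,ctrl
import cv2,json
s=monitor.get_state();print(s['time'],s['eef_pos'],s['tcp_rot'],s['finger_gap'],ctrl.tcp_to_grasp)
for n in('scene','top'):
    c=cams.camera(n);cv2.imwrite(f'pics/{n}0.png',c['image'][:,:,::-1]);print(n,c['intrinsics'],c['k1'],c['R'],c['t'])
E
```

```text
pics
0.0 [165.96399342 602.20849381 230.70256044] [[-9.64080229e-01  2.65611138e-01 -1.90242916e-04]
 [ 2.65611179e-01  9.64079552e-01 -1.14845283e-03]
 [-1.21632559e-04 -1.15773132e-03 -9.99999322e-01]] 85.61359369656131 -18.700000000000003
scene [[372.8646437    0.         256.38787178]
 [  0.         372.8646437  192.64529607]
 [  0.           0.           1.        ]] -0.10580239714661033 [[ 0.67756238 -0.73546456 -0.00104889]
 [-0.35035442 -0.32151687 -0.87970375]
 [ 0.64665369  0.59642165 -0.475521  ]] [-440.34761085  195.97906809  970.80592639]
top [[404.82931881   0.         249.68024893]
 [  0.         404.82931881 187.86117137]
 [  0.           0.           1.        ]] -0.02030461858649222 [[ 0.02952198 -0.99956334  0.00126088]
 [-0.99590968 -0.02952179 -0.08539536]
 [ 0.0853953   0.00126532 -0.99634635]] [ -76.82558718  547.64709136 1144.01242709]
```

View pics/scene0.png

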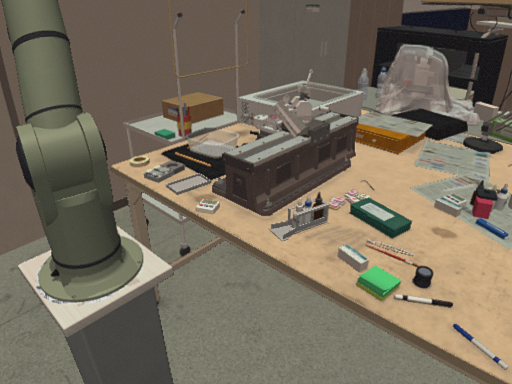

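View pics/top0.png

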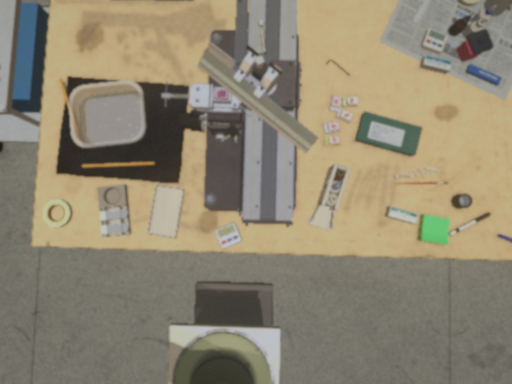

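The scene shows the rack right of the microtome, with its flared mouth toward the robot (top: about (322,222)). The tray is at top (166,210), the station at (114,210), the timer at (228,235) and the yellow-edged cassette near (333,140). I'll zoom in on these.

```bash
cat > h.py <<'E'
import numpy as np,cv2
from station import monitor,cams,ctrl
def shot(n):
    s=monitor.get_state();c=cams.camera(n)
    if n=='wrist':
        T=np.eye(4);T[:3,:3]=s['tcp_rot'];T[:3,3]=s['eef_pos']
        W=np.linalg.inv(T@np.array(c['tool_from_camera']));c['R']=W[:3,:3];c['t']=W[:3,3]
    return c
def dist(c): return np.array([c['k1'],0,0,0,0.])
def p2w(c,px,z):
    R,t=np.array(c['R']),np.array(c['t'])
    u=cv2.undistortPoints(np.array(px,float).reshape(-1,1,2),np.array(c['intrinsics']),dist(c))[:,0]
    d=np.c_[u,np.ones(len(u))]@R; o=-R.T@t
    return o+d*((np.broadcast_to(z,len(u))-o[2])/d[:,2])[:,None]
def w2p(c,X):
    return cv2.projectPoints(np.array(X,float).reshape(-1,1,3),cv2.Rodrigues(np.array(c['R']))[0],np.array(c['t']),np.array(c['intrinsics']),dist(c))[0][:,0]
def crop(c,x0,y0,x1,y1,k,name):
    cv2.imwrite(name,cv2.resize(c['image'][y0:y1,x0:x1,::-1],None,fx=k,fy=k,interpolation=cv2.INTER_CUBIC))
E
python3 - <<'E'
from h import *
c=shot('top')
a=cv2.resize(c['image'][155:250,300:365,::-1],None,fx=6,fy=6,interpolation=cv2.INTER_CUBIC)
b=cv2.resize(c['image'][180:245,90:190,::-1],None,fx=4,fy=4,interpolation=cv2.INTER_CUBIC)
im=np.zeros((570,790,3),np.uint8);im[:,:390]=a;im[:260,390:790]=b
d=cv2.resize(shot('scene')['image'][180:245,260:340,::-1],None,fx=4.7,fy=4.7,interpolation=cv2.INTER_CUBIC)
im[262:262+d.shape[0],395:395+d.shape[1]]=d
cv2.imwrite('pics/z1.png',im)
for n,p in dict(mouth=(322,222),closed=(340,168),tray=(166,210),well=(112,195),micro_fr=(270,221),timer=(228,235)).items(): print(n,p2w(c,p,0))
E
```

```text
mouth [[ 457.81480826 -274.88910606    0.        ]]
closed [[ 618.55848868 -325.91920452    0.        ]]
tray [[479.3427208  182.61539314   0.        ]]
well [[518.6044785  343.87554597   0.        ]]
micro_fr [[ 456.29591499 -122.78943054    0.        ]]
timer [[412.02358561  -1.49071547   0.        ]]
```

View pics/z1.png

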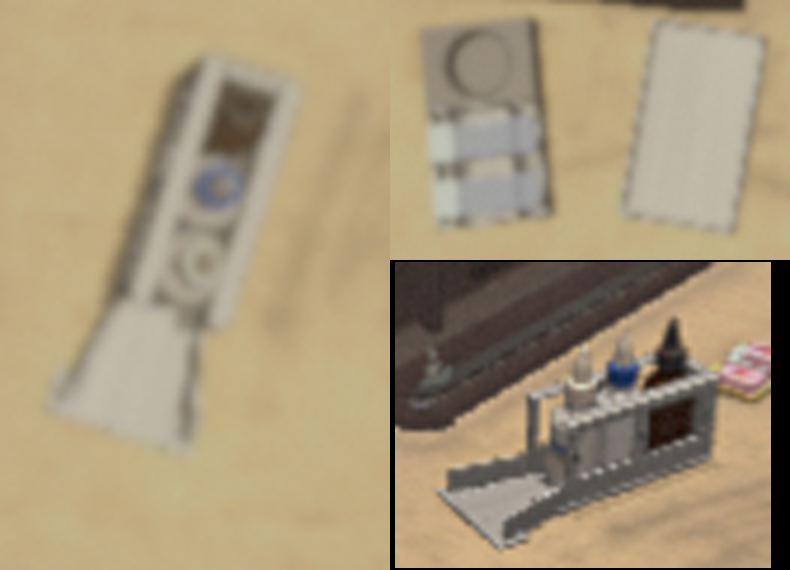

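The top crop shows the plain white bottle (a) at the front, blue-ring b in the middle and amber at the back. The re-feed order is therefore b, then a. Rack cover corners are near px (333.8,164.5), (350,168), (337,209) and (321.7,204.7), the well rim centre is at (112.5,196.2), and the tray corners are readable. Next I'll fit the poses.

Run:
```python
from h import *
from scipy.optimize import least_squares
c=shot('top')
def fit(obj,px,g):
    obj=np.array(obj,float)
    def w(p): a=np.radians(p[2]);R=np.array([[np.cos(a),-np.sin(a)],[np.sin(a),np.cos(a)]]);return np.c_[obj[:,:2]@R.T+p[:2],obj[:,2]]
    r=least_squares(lambda p:(w(p_:=p) is None) or (w2p(c,w(p))-px).ravel(),g)
    print(r.x.round(1),np.abs(r.fun).max().round(2),p2w(c,px,obj[:,2])[:,:2].round().tolist())
# rack: +y is left when looking along +x
fit([[82,24,65],[82,-24,65],[-38,-24,65],[-38,24,65]],np.array([[333.8,164.5],[350,168],[337,209.2],[321.7,204.7]]),[540,-300,-15])
fit([[73,42,12],[73,-42,12],[-73,-42,12],[-73,42,12]],np.array([[156.2,185.5],[183.7,189],[177,238],[148,233.7]]),[480,180,-5])
fit([[30,40,22],[30,-40,22],[-116,-40,22],[-116,40,22]],np.array([[98,187.5],[127.5,184.5],[130,233.2],[101.7,236.7]]),[520,340,5])
print(p2w(c,[112.5,196.2],22))
print('rail end z=150,250',p2w(c,[[316,146]]*2,[150,250]),'micro corner front right top',p2w(c,[[297,218]]*2,[0,130]))
```

```text
[ 535.8 -293.9  -15.9] 0.93 [[619.0, -294.0], [610.0, -339.0], [494.0, -304.0], [505.0, -262.0]]
[475.  179.3  -6.1] 0.87 [[549.0, 212.0], [542.0, 131.0], [399.0, 145.0], [409.0, 229.0]]
[516.  332.7   7.3] 1.23 [[538.0, 378.0], [549.0, 293.0], [409.0, 278.0], [397.0, 359.0]]
[[513.9069617 334.6975353  22.       ]]
rail end z=150,250 [[ 652.94762655 -229.60907046  150.        ]
 [ 633.36948343 -213.44840134  250.        ]] micro corner front right top [[ 467.35181869 -201.52711227    0.        ]
 [ 465.44897057 -186.25011063  130.        ]]
```

```bash
cat >> h.py <<'E'
RX,RY,RA=535.8,-293.9,-15.9
def rack(x,y=0):
    a=np.radians(RA);return RX+x*np.cos(a)-y*np.sin(a),RY+x*np.sin(a)+y*np.cos(a)
def to(*targets):
    s=monitor.get_state();R=s['tcp_rot'];p=s['eef_pos']
    print('t',round(s['time'],2),'tcp',p.round(1),'gap',round(s['finger_gap'],1),'F',s['force'].round(1),'q',s['q'].round(0))
    for t in targets:
        v=(R.T@(np.array(t)-p))/10;print(t,'->',v.round(2),'rows',np.linalg.norm(v)/5)
E
python3 - <<'E'
from h import *
c=shot('scene')
P=[[465,-195,z] for z in (0,50,100,150,200)]+[[465,-20,z] for z in (0,100,150)]
q=w2p(c,P)
im=cv2.resize(c['image'][80:240,180:400,::-1],None,fx=3.5,fy=3.5,interpolation=cv2.INTER_CUBIC)
for a,X in zip(q,P):
    d=tuple(int(v) for v in (a-[180,80])*3.5);cv2.circle(im,d,3,(0,0,255),-1);cv2.putText(im,str(X[2]),d,0,.5,(0,255,255))
cv2.imwrite('pics/mic.png',im)
s=monitor.get_state();print(s['tcp_rot'])
to((400,400,330),(500,180,330),(480,-100,330),(*rack(-10),260))
E
```

```text
[[-9.64086791e-01  2.65587381e-01 -4.84117965e-05]
 [ 2.65587383e-01  9.64086743e-01 -3.05084676e-04]
 [-3.43534688e-05 -3.06985668e-04 -9.99999952e-01]]
t 0.3 tcp [166.  602.5 231.1] gap 85.8 F [ 0.8 -1.1 -0.2] q [-79.  30.  -2.  92.   1.  59.  -6.]
(400, 400, 330) -> [-27.94 -13.31  -9.88] rows 6.4969178461973955
(500, 180, 330) -> [-43.42 -31.86  -9.88] rows 10.950967136189776
(480, -100, 330) -> [-48.93 -59.39  -9.87] rows 15.515491387980992
(np.float64(526.1825869045078), np.float64(-291.16040781307566), 260) -> [-58.46 -76.59  -2.86] rows 19.27826742907174
```

View pics/mic.png

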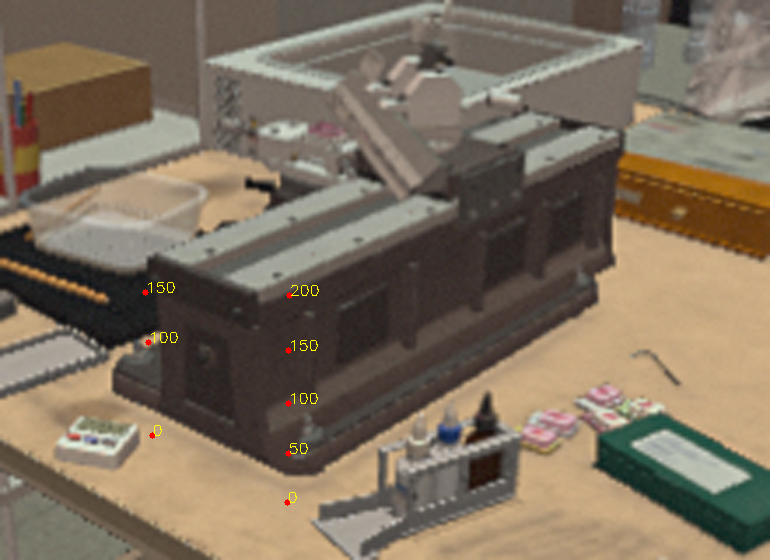

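The microtome stands about 190 mm tall, so I'll carry bottles over its front part at TCP z of about 320.

Request:
jog_arm --series '[6,-14,-6.7,-5,0,0,0,6,-14,-6.7,-5,0,0,0,6,-14,-6.7,-5,0,0,0,6,-14,-6.7,-5,0,0,0]'

```text
time: 0.7
eef_pos: [287.8, 497.6, 283.1]
tcp_rot: [[-0.963, 0.271, 0.003], [0.271, 0.963, 0.001], [-0.002, 0.002, -1.0]]
force: [-0.0, 1.1, 0.9]
finger_gap: 59.9
finger_force: 0.0
```

Request:
jog_arm --series '[6,-14,-6.6,-5,0,0,0,6,-14,-6.6,-5,0,0,0,6,-14,-6.6,-5,0,0,0,6,-14,-6.6,-5,0,0,0]'

```text
time: 1.1
eef_pos: [404.8, 396.5, 333.0]
tcp_rot: [[-0.962, 0.271, 0.003], [0.271, 0.962, 0.001], [-0.003, 0.001, -1.0]]
force: [0.4, 0.4, -0.2]
finger_gap: 59.9
finger_force: 0.0
```

```bash
python3 -c "
from h import *
to((500,180,330),(480,-100,330),(*rack(-10),260))"
```

```text
t 1.1 tcp [404.8 396.5 333. ] gap 59.9 F [ 0.4  0.4 -0.2] q [-53.  19.   3.  93.  -1.  67.  25.]
(500, 180, 330) -> [-15.04 -18.25   0.32] rows 4.730098660448847
(480, -100, 330) -> [-20.71 -45.74   0.3 ] rows 10.042948932107324
(np.float64(526.1825869045078), np.float64(-291.16040781307566), 260) -> [-30.32 -62.9    7.3 ] rows 14.041510550178582
```

Request:
jog_arm --series '[6,-15,-18.3,0,0,0,0,6,-15,-18.3,0,0,0,0,6,-15,-18.3,0,0,0,0,6,-15,-18.3,0,0,0,0,6,-15,-18.3,0,0,0,0]'

```text
time: 1.6
eef_pos: [497.4, 181.0, 331.4]
tcp_rot: [[-0.964, 0.267, 0.0], [0.267, 0.964, -0.0], [-0.001, -0.0, -1.0]]
force: [0.7, 0.6, 0.2]
finger_gap: 60.1
finger_force: 0.0
```

Request:
jog_arm --series '[6,-5,-23,0,0,0,0,6,-5,-23,0,0,0,0,6,-5,-23,0,0,0,0,6,-5,-23,0,0,0,0,6,-5,-23,0,0,0,0]'

```text
time: 2.1
eef_pos: [483.1, -54.1, 331.5]
tcp_rot: [[-0.964, 0.267, 0.0], [0.267, 0.964, -0.0], [-0.0, -0.0, -1.0]]
force: [-0.1, 0.8, -0.6]
finger_gap: 59.9
finger_force: 0.0
```

Request:
jog_arm --series '[6,-5,-20,0,0,0,0,6,-5,-20,0,0,0,0,6,-5,-20,0,0,0,0,6,-5,-20,0,0,0,0,6,-5,-20,0,0,0,0]'

```text
time: 2.6
eef_pos: [477.5, -262.8, 331.2]
tcp_rot: [[-0.962, 0.272, -0.001], [0.272, 0.962, -0.002], [-0.0, -0.002, -1.0]]
force: [-0.2, 0.5, 0.0]
finger_gap: 59.7
finger_force: 0.0
```

```bash
python3 -c "
from h import *
to((*rack(-10),260))"
```

```text
t 2.6 tcp [ 477.5 -262.8  331.2] gap 59.7 F [-0.2  0.5  0. ] q [  5.  18.  24.  97.  -8.  66. 104.]
(np.float64(526.1825869045078), np.float64(-291.16040781307566), 260) -> [-5.46 -1.39  7.12] rows 1.8153477263256488
```

Request:
jog_arm --series '[6,-3,-1.2,5,0,0,0,6,-3,-1.2,5,0,0,0,6,-3,-1.2,5,0,0,0,6,-3,-1.2,5,0,0,0]'

```text
time: 3.0
eef_pos: [504.6, -276.5, 282.1]
tcp_rot: [[-0.964, 0.265, 0.0], [0.265, 0.964, -0.0], [-0.0, 0.0, -1.0]]
force: [0.4, -0.7, 0.2]
finger_gap: 59.8
finger_force: 0.0
```

Run:
```python
from h import *
to()
c=shot('wrist');cv2.imwrite('pics/w1.png',c['image'][:,:,::-1]);np.savez('w1.npz',**{k:np.array(c[k]) for k in('intrinsics','k1','R','t','image')})
P=[(*rack(x,y),65) for x,y in((82,24),(82,-24),(-38,24),(-38,-24))]+[(*rack(x),72) for x in(62,26.5,-9)]
print(w2p(c,P).round(0).tolist())
```

```text
t 3.0 tcp [ 504.6 -276.5  282.1] gap 59.8 F [ 0.4 -0.7  0.2] q [  7.  24.  23.  97. -10.  61. 107.]
[[265.0, 249.0], [230.0, 248.0], [267.0, 164.0], [229.0, 163.0], [248.0, 238.0], [248.0, 213.0], [248.0, 187.0]]
```

View pics/w1.png

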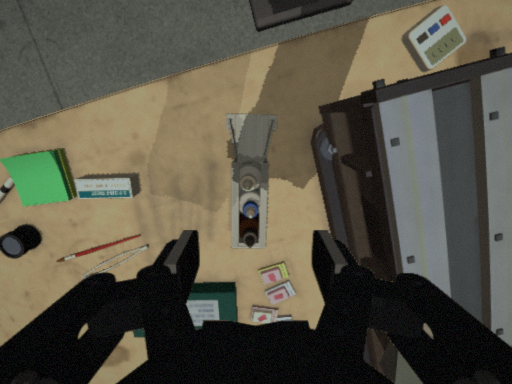

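The wrist picture shows the rack upright at columns 227–276, rows 112–250. Caps are at about (248,183), (250,208) and (249,240), close to prediction. I'll zoom in to refine.

Run:
```python
from h import *
d=np.load('w1.npz');crop(d,210,105,290,255,4,'pics/w1z.png')
```

```text
(no output)
```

View pics/w1z.png

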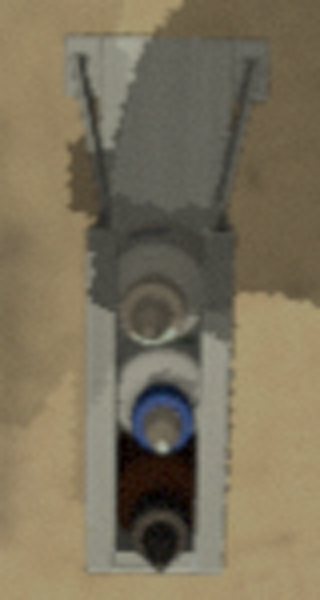

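Run:
```python
from h import *
from scipy.optimize import least_squares
c=np.load('w1.npz')
f=lambda p:(np.array(p)+.5)/4-.5+[210,105]
# -y = left in image
obj=np.array([[-38,-24,65],[-38,24,65],[82,24,65],[82,-24,65],[0,-14,65],[0,14,65],[60,-14,65],[60,14,65]],float)
px=f([(88,230),(237,230),(222,571),(86,571),(118,340),(201,340),(118,510),(197,510)])
def w(p): a=np.radians(p[2]);R=np.array([[np.cos(a),-np.sin(a)],[np.sin(a),np.cos(a)]]);return np.c_[obj[:,:2]@R.T+p[:2],obj[:,2]]
def res(p):
    e=w2p(c,w(p))-px; e[4:,1]=0; return e.ravel()
r=least_squares(res,[535,-294,-15.9]);print(r.x,res(r.x).reshape(-1,2).round(1).tolist())
q=p2w(c,f([(153,310),(162,418),(160,530)]),[79]*3)
a=np.radians(r.x[2]);Q=(q[:,:2]-r.x[:2])@np.array([[np.cos(a),-np.sin(a)],[np.sin(a),np.cos(a)]]);print(q,Q)
```

```text
[ 534.76626876 -291.13291603  -16.76497045] [[-0.4, -0.5], [0.1, 0.4], [0.6, 0.5], [0.1, -0.3], [-0.3, 0.0], [0.4, 0.0], [-0.6, 0.0], [0.1, 0.0]]
[[ 519.61470894 -288.82097159   79.        ]
 [ 554.70095581 -295.75163219   79.        ]
 [ 592.25553398 -306.97685053   79.        ]] [[-15.17443051  -2.15673612]
 [ 20.41963597   1.32768746]
 [ 59.61586981   1.41207048]]
```

```bash
sed -i 's/^RX,RY,RA=.*/RX,RY,RA=535.1,-291.8,-16.5/' h.py; python3 -c "
from h import *
to((*rack(-14),120),(*rack(-14),68))"
```

```text
t 3.05 tcp [ 504.7 -276.5  282.6] gap 60.1 F [-0.2  0.   0.3] q [  7.  24.  23.  97. -10.  61. 107.]
(np.float64(521.6765237118453), np.float64(-287.8237851741451), 120) -> [-1.91 -0.64 16.26] rows 3.2768043092839734
(np.float64(521.6765237118453), np.float64(-287.8237851741451), 68) -> [-1.91 -0.64 21.46] rows 4.310663170706454
```

Request:
jog_arm --series '[6,-1.9,-0.64,16.2,0,0,-1,6,-1.9,-0.64,16.2,0,0,-1,6,-1.9,-0.64,16.2,0,0,-1,6,-1.9,-0.64,16.2,0,0,-1,6,-1.9,-0.64,16.2,0,0,-1]'

```text
time: 3.55
eef_pos: [520.9, -287.9, 119.4]
tcp_rot: [[-0.969, 0.249, -0.001], [0.249, 0.969, 0.001], [0.001, 0.0, -1.0]]
force: [-0.0, 0.6, -0.3]
finger_gap: 60.5
finger_force: 0.0
```

Run:
```python
from h import *
to((*rack(-14),68))
print(monitor.get_state()['tcp_rot'])
c=shot('wrist');np.savez('w2.npz',**{k:np.array(c[k]) for k in('intrinsics','k1','R','t','image')})
print(w2p(c,[(*rack(x),79) for x in(62,26.5,-14)]))
crop(c,130,120,380,350,3,'pics/w2.png')
```

```text
t 3.55 tcp [ 520.9 -287.9  119.4] gap 60.5 F [-0.   0.6 -0.3] q [ 11.  37.  18. 102. -16.  44. 113.]
(np.float64(521.6765237118453), np.float64(-287.8237851741451), 68) -> [-0.08  0.02  5.14] rows 1.0278417185401554
[[-9.68612549e-01  2.48571753e-01 -1.34660301e-03]
 [ 2.48571242e-01  9.68613467e-01  5.37256879e-04]
 [ 1.43788469e-03  1.85666974e-04 -9.99998949e-01]]
[[250.72501914 310.27064596]
 [252.30073116 269.22256678]
 [254.31016465 216.86386345]]
```

View pics/w2.png

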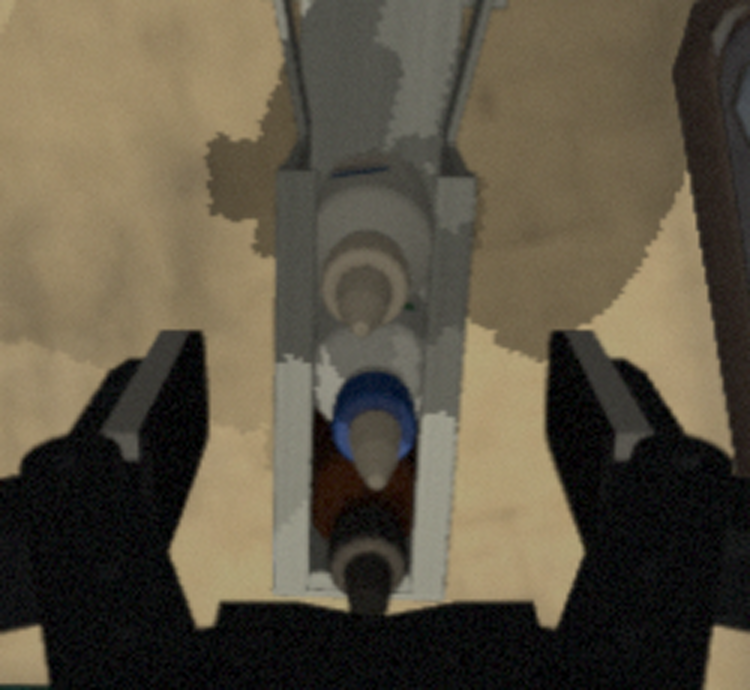

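The fingers straddle the lane well (centre column about 376 in the crop). Collars are at crop positions (366,278), (374,411) and (368,556). I'll refit.

Run:
```python
from h import *
from scipy.optimize import least_squares
c=np.load('w2.npz')
f=lambda p:(np.array(p)+.5)/3-.5+[130,120]
obj=np.array([[-38,-24,65],[-38,24,65],[82,24,65],[82,-24,65]],float)
px=f([(276,173),(475,178),(443,598),(273,594)])
def w(p): a=np.radians(p[2]);R=np.array([[np.cos(a),-np.sin(a)],[np.sin(a),np.cos(a)]]);return np.c_[obj[:,:2]@R.T+p[:2],obj[:,2]]
res=lambda p:(w2p(c,w(p))-px).ravel()
r=least_squares(res,[535,-294,-15.9]);print(r.x,res(r.x).reshape(-1,2).round(1).tolist())
q=p2w(c,f([(366,278),(374,411),(368,556)]),[79]*3)
a=np.radians(r.x[2]);Q=(q[:,:2]-r.x[:2])@np.array([[np.cos(a),-np.sin(a)],[np.sin(a),np.cos(a)]]);print(q,Q)
to((*q[0][:2],67.5))
```

```text
[ 534.86171841 -292.38138712  -16.6468852 ] [[-0.9, -0.8], [0.7, 0.1], [0.8, 0.8], [-0.5, 0.4]]
[[ 518.04547335 -288.74233871   79.        ]
 [ 551.04413525 -295.37104102   79.        ]
 [ 590.23816977 -307.02614837   79.        ]] [[-17.15393775  -1.33086089]
 [ 16.3606406    1.77146395]
 [ 57.25086071   1.83285172]]
t 3.6 tcp [ 521.6 -288.4  121.1] gap 59.7 F [ 0.6 -0.7  0.3] q [ 11.  36.  18. 102. -16.  44. 113.]
(np.float64(518.0454733506602), np.float64(-288.7423387147514), 67.5) -> [ 0.34 -0.12  5.35] rows 1.0733909711476097
```

Request:
jog_arm --series '[6,0.25,-0.05,5.3,0,0,2,6,0.25,-0.05,5.3,0,0,2,6,0.25,-0.05,5.3,0,0,2]'

```text
time: 3.9
eef_pos: [519.1, -288.3, 68.3]
tcp_rot: [[-0.96, 0.282, 0.001], [0.282, 0.96, -0.0], [-0.001, -0.0, -1.0]]
force: [0.5, -1.0, 0.5]
finger_gap: 60.0
finger_force: 0.0
```

Request:
jog_arm --series '[1.5,0,0,0,0,0,0,1.5,0,0,0,0,0,0,1.5,0,0,0,0,0,0,1.5,0,0,0,0,0,0,1.5,0,0,0,0,0,0]'

```text
time: 4.4
eef_pos: [519.7, -288.8, 68.0]
tcp_rot: [[-0.959, 0.282, 0.003], [0.282, 0.959, -0.001], [-0.003, -0.0, -1.0]]
force: [-0.2, -0.4, 14.0]
finger_gap: 17.6
finger_force: 58.4
```

```bash
sed -i 's/^RX,RY,RA=.*/RX,RY,RA=534.9,-292.2,-16.6/' h.py; python3 -c "
from h import *
s=monitor.get_state();print(s['tcp_rot'],s['finger_force'])
p=s['eef_pos'];print((np.array(rack(0))-p[:2]))
to((*rack(-66),70))"
```

```text
[[-9.59302142e-01  2.82369196e-01  2.65295568e-03]
 [ 2.82366799e-01  9.59305706e-01 -1.24600167e-03]
 [-2.89682802e-03 -4.46185468e-04 -9.99995705e-01]] 58.3950103801908
[15.22083196 -3.4476203 ]
t 4.4 tcp [ 519.7 -288.8   68. ] gap 17.6 F [-0.2 -0.4 14. ] q [ 12.  41.  17. 104. -18.  38. 113.]
(np.float64(471.65071008530117), np.float64(-273.3445677512717), 70) -> [ 5.04  0.12 -0.21] rows 1.0095591133933741
```

Request:
jog_arm --series '[1.5,0,0,-0.2,0,0,0,1.5,0,0,-0.2,0,0,0,1.5,0,0,-0.2,0,0,0]'

```text
time: 4.7
eef_pos: [518.7, -288.0, 68.5]
tcp_rot: [[-0.959, 0.282, 0.0], [0.282, 0.959, -0.0], [-0.0, 0.0, -1.0]]
force: [-0.4, 0.5, 0.0]
finger_gap: 17.1
finger_force: 58.6
```

Run:
```python
from h import *
to();c=shot('wrist');crop(c,130,120,380,350,3,'pics/w3.png')
```

```text
t 4.7 tcp [ 518.7 -288.    68.5] gap 17.1 F [-0.4  0.5  0. ] q [ 12.  41.  17. 104. -18.  38. 113.]
```

View pics/w3.png

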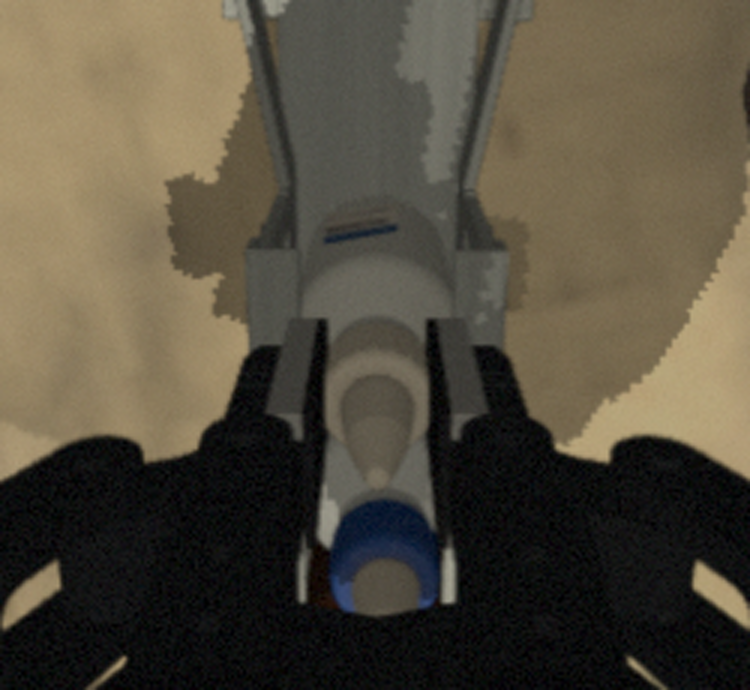

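The pads grip the white collar, clear of the blue one. I'll check the height, then slide out.

Request:
jog_arm --series '[1.5,0,0,-0.1,0,0,0,1.5,0.5,0.0,-0.1,0,0,0]'

```text
time: 4.95
eef_pos: [514.0, -286.6, 69.3]
tcp_rot: [[-0.959, 0.282, 0.0], [0.282, 0.959, -0.0], [-0.0, -0.0, -1.0]]
force: [-0.4, 0.3, -1.0]
finger_gap: 17.5
finger_force: 58.6
```

Request:
jog_arm --series '[1.5,0.5,0,0,0,0,0]'

```text
time: 5.05
eef_pos: [508.5, -285.1, 69.2]
tcp_rot: [[-0.959, 0.282, -0.0], [0.282, 0.959, 0.0], [0.0, -0.0, -1.0]]
force: [-0.0, -0.0, -1.3]
finger_gap: 17.8
finger_force: 58.6
```

Run:
```python
from h import *
to((*rack(-66),71))
```

```text
t 5.05 tcp [ 508.5 -285.1   69.2] gap 17.8 F [-0.  -0.  -1.3] q [ 12.  40.  17. 106. -18.  37. 113.]
(np.float64(471.65071008530117), np.float64(-273.3445677512717), 71) -> [ 3.87  0.09 -0.18] rows 0.7745060361812132
```

Request:
jog_arm --series '[1.5,1.3,0.02,-0.05,0,0,0,1.5,2.6,0.05,-0.05,0,0,0,1.5,3.9,0.08,-0.05,0,0,0,1.5,3.9,0.08,-0.05,0,0,0]'

```text
time: 5.45
eef_pos: [470.2, -273.1, 69.8]
tcp_rot: [[-0.959, 0.283, -0.001], [0.283, 0.959, 0.001], [0.001, 0.0, -1.0]]
force: [-0.7, 0.1, -1.2]
finger_gap: 17.2
finger_force: 58.6
```

Request:
jog_arm --series '[1.5,0,0,-5,0,0,0,1.5,0,0,-10,0,0,0]'

```text
time: 5.65
eef_pos: [471.3, -273.3, 170.4]
tcp_rot: [[-0.959, 0.283, -0.003], [0.283, 0.959, 0.001], [0.003, -0.0, -1.0]]
force: [0.8, -0.5, 0.9]
finger_gap: 17.2
finger_force: 59.0
```

Run:
```python
from h import *
to((480,-270,320),(490,-60,320),(480,170,200))
c=shot('scene');crop(c,240,110,380,250,4,'pics/s4.png')
```

```text
t 5.65 tcp [ 471.3 -273.3  170.4] gap 17.2 F [ 0.8 -0.5  0.9] q [  9.  29.  21. 108. -14.  46. 110.]
(480, -270, 320) -> [ -0.7    0.57 -14.96] rows 2.998233529664077
(490, -60, 320) -> [  4.27  20.99 -14.95] rows 5.225097129140279
(480, 170, 200) -> [11.7  42.77 -2.94] rows 8.8884338502377
```

View pics/s4.png

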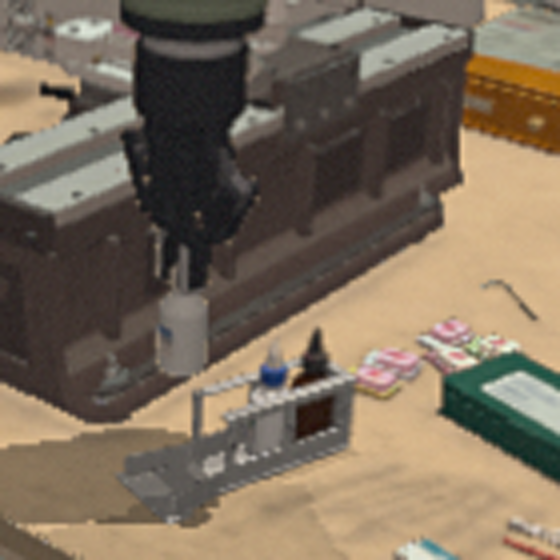

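Request:
jog_arm --series '[1.5,0,0.1,-4,0,0,0,1.5,0,0.3,-8,0,0,0,1.5,0,0.5,-12,0,0,0,1.5,0,0.6,-15,0,0,0]'

```text
time: 6.1
eef_pos: [474.0, -267.8, 322.5]
tcp_rot: [[-0.959, 0.282, 0.002], [0.282, 0.959, -0.001], [-0.002, -0.0, -1.0]]
force: [-0.1, -0.1, -1.6]
finger_gap: 17.8
finger_force: 59.0
```

Request:
jog_arm --series '[1.5,0.6,3,0,0,0,0,1.5,1.6,7,0,0,0,0,1.5,2.6,11.5,0,0,0,0,1.5,3.6,16,0,0,0,0,1.5,4.6,20.5,0,0,0,0]'

```text
time: 6.6
eef_pos: [487.4, -56.2, 320.1]
tcp_rot: [[-0.959, 0.283, 0.001], [0.283, 0.959, 0.0], [-0.001, 0.0, -1.0]]
force: [1.8, 0.6, -1.4]
finger_gap: 17.3
finger_force: 59.0
```

Request:
jog_arm --series '[1.5,1.5,4.5,0,0,0,0,1.5,3,9,0,0,0,0,1.5,5,13.5,0,0,0,0,1.5,7,18,0,0,0,0,1.5,9,22,0,0,0,0]'

```text
time: 7.1
eef_pos: [462.7, 180.9, 320.1]
tcp_rot: [[-0.959, 0.282, 0.001], [0.282, 0.959, 0.0], [-0.0, 0.001, -1.0]]
force: [1.3, 0.0, -0.6]
finger_gap: 17.9
finger_force: 59.0
```

```bash
cat >> h.py <<'E'
TX,TY,TA=475,179.3,-6.1
def tray(x): a=np.radians(TA);return TX+x*np.cos(a),TY+x*np.sin(a)
E
python3 -c "
from h import *
to((*tray(-36),320),(*tray(-36),80))"
```

```text
t 7.1 tcp [462.7 180.9 320.1] gap 17.9 F [ 1.3  0.  -0.6] q [-37.  13.  11. 104.  -3.  63.  48.]
(np.float64(439.20383401120466), np.float64(183.1255065681044), 320) -> [ 2.32 -0.45  0.  ] rows 0.4715783114969013
(np.float64(439.20383401120466), np.float64(183.1255065681044), 80) -> [ 2.32 -0.46 24.  ] rows 4.824169834905719
```

Request:
jog_arm --series '[1.5,1,-0.2,4,0,0,0,1.5,2,-0.4,8.5,0,0,0,1.5,2.3,-0.45,13,0,0,0,1.5,2.3,-0.45,18,0,0,0,1.5,2.3,-0.45,22,0,0,0]'

```text
time: 7.6
eef_pos: [439.4, 180.6, 97.8]
tcp_rot: [[-0.959, 0.282, -0.0], [0.282, 0.959, -0.0], [0.0, -0.0, -1.0]]
force: [1.2, 0.4, -1.0]
finger_gap: 17.7
finger_force: 59.0
```

Request:
jog_arm --series '[1.5,0,0,1,0,0,0,1.5,0,0,2,0,0,0,1.5,0,0,2.5,0,0,0,1.5,0,0,2.8,0,0,0,1.5,0,0,2.8,0,0,0]'

```text
time: 8.1
eef_pos: [440.3, 180.9, 72.6]
tcp_rot: [[-0.959, 0.282, 0.001], [0.282, 0.959, 0.001], [-0.001, 0.001, -1.0]]
force: [0.2, -0.9, -0.9]
finger_gap: 17.4
finger_force: 59.0
```

Run:
```python
from h import *
to((*tray(-36),67))
c=shot('wrist');np.savez('w5.npz',**{k:np.array(c[k]) for k in('intrinsics','k1','R','t','image')});cv2.imwrite('pics/w5.png',c['image'][:,:,::-1])
```

```text
t 8.1 tcp [440.3 180.9  72.6] gap 17.4 F [ 0.2 -0.9 -0.9] q [-34.  32.   6. 121.  -7.  28.  51.]
(np.float64(439.20383401120466), np.float64(183.1255065681044), 67) -> [0.17 0.19 0.56] rows 0.12201797915611205
```

View pics/w5.png

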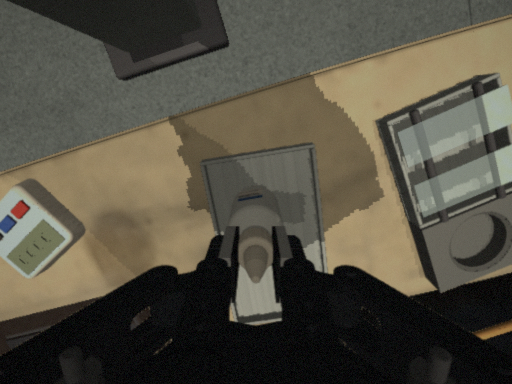

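The picture shows bottle a hanging upright over the tray floor, with tray near corners at (202,161) and (314,144). The well rim is centred at about (479,241). I'll compute positions.

Run:
```python
from h import *
c=np.load('w5.npz')
print(p2w(c,[(202,161),(314,144),(479,241)],[12,12,22]).round(1), np.array([tray(-73)]))
a=np.radians(TA);print([(TX-73*np.cos(a)-s*np.sin(a),TY-73*np.sin(a)+s*np.cos(a)) for s in(-42,42)])
```

```text
[[397.  154.8  12. ]
 [407.8 234.7  12. ]
 [512.8 338.2  22. ]] [[402.41333008 187.05727721]]
[(np.float64(397.95023908215427), np.float64(145.29508355395046)), (np.float64(406.8764210743979), np.float64(228.81947086113962))]
```

Request:
jog_arm --series '[1.5,0,0,0.2,0,0,0,1.5,0,0,0.4,0,0,0,1.5,0,0,0.5,0,0,0,1.5,0,0,0.5,0,0,0]'

```text
time: 8.55
eef_pos: [440.2, 180.6, 67.1]
tcp_rot: [[-0.959, 0.283, 0.001], [0.283, 0.959, 0.0], [-0.001, 0.0, -1.0]]
force: [0.2, -1.3, 8.1]
finger_gap: 17.9
finger_force: 60.0
```

Request:
jog_arm --series '[5,0,0,-0.1,0,0,0,5,0,0,-0.1,0,0,0,5,0,0,-0.1,0,0,0,5,0,0,-4,0,0,0,5,0,0,-8,0,0,0]'

```text
time: 9.05
eef_pos: [439.0, 180.1, 147.0]
tcp_rot: [[-0.959, 0.282, -0.002], [0.282, 0.959, -0.002], [0.002, -0.002, -1.0]]
force: [0.6, 0.8, 0.8]
finger_gap: 50.0
finger_force: 0.0
```

Run:
```python
from h import *
to((480,180,320),(487,-60,320),(*rack(18),320))
```

```text
t 9.05 tcp [439.  180.1 147. ] gap 50.0 F [0.6 0.8 0.8] q [-36.  24.   9. 119.  -6.  38.  50.]
(480, 180, 320) -> [ -3.9    1.11 -17.31] rows 3.5551845100693256
(487, -60, 320) -> [-11.35 -21.72 -17.27] rows 5.995973544914542
(np.float64(552.1498063403724), np.float64(-297.3423906132895), 320) -> [-24.31 -42.64 -17.25] rows 10.405579562597348
```

Request:
jog_arm --series '[5,-3.9,1.1,-17.3,0,0,0,5,-3.9,1.1,-17.3,0,0,0,5,-3.9,1.1,-17.3,0,0,0,5,-3.9,1.1,-17.3,0,0,0]'

```text
time: 9.45
eef_pos: [481.5, 180.2, 323.7]
tcp_rot: [[-0.959, 0.283, 0.004], [0.283, 0.959, 0.002], [-0.003, 0.003, -1.0]]
force: [0.3, -0.3, -0.9]
finger_gap: 49.8
finger_force: 0.0
```

Request:
jog_arm --series '[5,-7.5,-22.8,0,0,0,0,5,-7.5,-22.8,0,0,0,0,5,-7.5,-22.8,0,0,0,0,5,-7.5,-22.8,0,0,0,0,5,-7.5,-22.8,0,0,0,0]'

```text
time: 9.95
eef_pos: [487.3, -62.6, 320.0]
tcp_rot: [[-0.959, 0.284, 0.0], [0.284, 0.959, -0.0], [-0.0, -0.0, -1.0]]
force: [1.4, 0.8, -0.4]
finger_gap: 50.1
finger_force: 0.0
```

Request:
jog_arm --series '[5,-12.9,-20.9,0,0,0,0,5,-12.9,-20.9,0,0,0,0,5,-12.9,-20.9,0,0,0,0,5,-12.9,-20.9,0,0,0,0,5,-12.9,-20.9,0,0,0,0]'

```text
time: 10.45
eef_pos: [552.6, -298.9, 319.6]
tcp_rot: [[-0.959, 0.283, -0.0], [0.283, 0.959, -0.0], [0.0, -0.0, -1.0]]
force: [1.6, 0.8, 0.8]
finger_gap: 50.3
finger_force: 0.0
```

Run:
```python
from h import *
to((*rack(18),68))
```

```text
t 10.45 tcp [ 552.6 -298.9  319.6] gap 50.3 F [1.6 0.8 0.8] q [  7.  28.  24.  86. -12.  69. 107.]
(np.float64(552.1498063403724), np.float64(-297.3423906132895), 68) -> [ 0.09  0.14 25.16] rows 5.03119103765823
```

Request:
jog_arm --series '[5,0,0.1,20,0,0,0,5,0,0.1,20,0,0,0,5,0,0.1,20,0,0,0,5,0,0.1,20,0,0,0,5,0,0.1,20,0,0,0]'

```text
time: 10.95
eef_pos: [549.8, -293.9, 114.1]
tcp_rot: [[-0.959, 0.282, -0.009], [0.282, 0.959, 0.004], [0.01, 0.001, -1.0]]
force: [-0.9, 0.2, -0.1]
finger_gap: 49.8
finger_force: 0.0
```

Run:
```python
from h import *
to((*rack(18),68.5))
c=shot('wrist');im=c['image'].astype(int)
m=((im[:,:,2]-im[:,:,0]>50)&(im[:,:,2]>70)).astype(np.uint8)
n,l,st,ce=cv2.connectedComponentsWithStats(m)
for i in range(1,n):
    if st[i,4]>60: print(st[i],ce[i])
print(w2p(c,[(*rack(18),z) for z in(67,75,79)]), w2p(c,[(*rack(18,y),75) for y in(-10.5,10.5)]))
```

```text
t 10.95 tcp [ 549.8 -293.9  114.1] gap 49.8 F [-0.9  0.2 -0.1] q [ 10.  40.  19.  98. -17.  46. 111.]
(np.float64(552.1498063403724), np.float64(-297.3423906132895), 68.5) -> [-0.37 -0.27  4.56] rows 0.9159454640674545
[  0 195  46  11 180] [ 26.72222222 202.12222222]
[[250.23213283 217.35897895]
 [250.0795323  221.54337271]
 [249.99864906 223.76196682]] [[234.65392606 221.5067423 ]
 [265.50137714 221.57299304]]
```

Run:
```python
from h import *
to((*rack(18),68.5))
c=shot('wrist');im=c['image'].astype(int)
m=((im[:,:,2]-im[:,:,0]>25)&(im[:,:,2]>1.6*im[:,:,0])).astype(np.uint8)
n,l,st,ce=cv2.connectedComponentsWithStats(m)
for i in range(1,n):
    if st[i,4]>60: print(st[i],ce[i])
print(w2p(c,[(*rack(18),z) for z in(67,75,79)]))
```

```text
t 11.0 tcp [ 551.5 -295.2  118.1] gap 50.3 F [ 1.  -1.3  1.4] q [ 10.  39.  19.  97. -17.  46. 111.]
(np.float64(552.1498063403724), np.float64(-297.3423906132895), 68.5) -> [-0.15 -0.19  4.96] rows 0.9935773022606117
[  0 191  50  12 253] [ 26.36363636 197.71541502]
[240 206  29  29 333] [253.57357357 216.44144144]
[[251.4049063  212.39477401]
 [251.29094375 216.36875273]
 [251.23059865 218.47370066]]
```

Request:
jog_arm --series '[5,-0.2,0,2.5,0,0,0,5,-0.2,0,4.9,0,0,0,5,-0.2,0,4.9,0,0,0]'

```text
time: 11.35
eef_pos: [555.0, -296.3, 71.5]
tcp_rot: [[-0.959, 0.282, 0.0], [0.282, 0.959, 0.0], [-0.0, 0.0, -1.0]]
force: [-0.6, 0.2, 0.0]
finger_gap: 49.7
finger_force: 0.0
```

Request:
jog_arm --series '[1.5,0,0,0,0,0,0,1.5,0,0,0,0,0,0,1.5,0,0,0,0,0,0,1.5,0,0,0,0,0,0]'

```text
time: 11.75
eef_pos: [556.1, -297.2, 73.5]
tcp_rot: [[-0.959, 0.283, 0.004], [0.283, 0.959, -0.002], [-0.004, -0.001, -1.0]]
force: [-1.2, 0.7, 14.4]
finger_gap: 16.3
finger_force: 58.4
```

Request:
jog_arm --series '[1.5,0,0,-0.1,0,0,0,1.5,0,0,-0.25,0,0,0,1.5,0,0,-0.25,0,0,0]'

```text
time: 12.05
eef_pos: [555.1, -296.4, 74.1]
tcp_rot: [[-0.959, 0.282, 0.001], [0.282, 0.959, -0.0], [-0.001, -0.0, -1.0]]
force: [0.6, 0.2, -0.9]
finger_gap: 16.4
finger_force: 58.5
```

Run:
```python
from h import *
to((*rack(-66),70))
```

```text
t 12.05 tcp [ 555.1 -296.4   74.1] gap 16.4 F [ 0.6  0.2 -0.9] q [ 11.  43.  18.  98. -18.  42. 112.]
(np.float64(471.65071008530117), np.float64(-273.3445677512717), 70) -> [ 8.65 -0.15  0.4 ] rows 1.7327549236418442
```

The grip on b is a little high, so I'll regrip about 5 mm lower.

Request:
jog_arm --series '[1.5,0,0,0.1,0,0,0,5,0,0,0.1,0,0,0,5,0,0,0.1,0,0,0,5,0,0,0.6,0,0,0,5,0,0,0.6,0,0,0]'

```text
time: 12.55
eef_pos: [554.4, -296.0, 66.5]
tcp_rot: [[-0.959, 0.282, -0.001], [0.282, 0.959, 0.0], [0.001, 0.0, -1.0]]
force: [0.6, -0.2, 0.2]
finger_gap: 49.9
finger_force: 0.0
```

Request:
jog_arm --series '[1.5,0,0,0,0,0,0,1.5,0,0,0,0,0,0,1.5,0,0,0,0,0,0,1.5,0,0,0,0,0,0]'

```text
time: 12.95
eef_pos: [554.8, -296.5, 67.5]
tcp_rot: [[-0.959, 0.283, 0.0], [0.283, 0.959, -0.0], [-0.0, -0.0, -1.0]]
force: [-0.7, -0.3, 3.5]
finger_gap: 17.5
finger_force: 58.8
```

Request:
jog_arm --series '[1.5,0,0,-0.1,0,0,0,1.5,0,0,-0.3,0,0,0,1.5,0,0,-0.3,0,0,0]'

```text
time: 13.25
eef_pos: [554.8, -296.3, 70.5]
tcp_rot: [[-0.959, 0.282, 0.0], [0.282, 0.959, -0.0], [-0.0, 0.0, -1.0]]
force: [0.1, 1.2, -0.9]
finger_gap: 17.1
finger_force: 58.7
```

Run:
```python
from h import *
to((*rack(-66),70))
```

```text
t 13.25 tcp [ 554.8 -296.3   70.5] gap 17.1 F [ 0.1  1.2 -0.9] q [ 11.  43.  18.  98. -18.  41. 112.]
(np.float64(471.65071008530117), np.float64(-273.3445677512717), 70) -> [ 8.63 -0.15  0.05] rows 1.725346308168254
```

Request:
jog_arm --series '[1.5,1.5,-0.1,0.05,0,0,0,1.5,3,-0.1,0.05,0,0,0,1.5,4.5,-0.13,0.05,0,0,0,1.5,6,-0.15,0.05,0,0,0,1.5,7.5,-0.15,0.05,0,0,0]'

```text
time: 13.75
eef_pos: [481.9, -276.4, 69.9]
tcp_rot: [[-0.959, 0.282, 0.0], [0.282, 0.959, -0.0], [-0.0, -0.0, -1.0]]
force: [-0.0, 0.2, -1.5]
finger_gap: 17.5
finger_force: 58.7
```

Request:
jog_arm --series '[1.5,1.2,0,0,0,0,0,1.5,1.2,0,0,0,0,0,1.5,1.2,0,-3,0,0,0,1.5,1.2,0,-7,0,0,0,1.5,1.2,0,-11,0,0,0]'

```text
time: 14.25
eef_pos: [471.1, -273.2, 181.1]
tcp_rot: [[-0.959, 0.282, -0.001], [0.282, 0.959, -0.0], [0.001, -0.0, -1.0]]
force: [0.6, -0.1, -0.7]
finger_gap: 17.4
finger_force: 58.9
```

Request:
jog_arm --series '[1.5,0,0.1,-4,0,0,0,1.5,0,0.3,-8,0,0,0,1.5,0,0.5,-12,0,0,0,1.5,0,0.6,-14,0,0,0]'

```text
time: 14.65
eef_pos: [473.7, -267.8, 323.4]
tcp_rot: [[-0.959, 0.282, 0.004], [0.282, 0.959, -0.002], [-0.004, -0.0, -1.0]]
force: [-0.1, 0.0, -1.0]
finger_gap: 17.3
finger_force: 59.0
```

Run:
```python
from h import *
to((490,-60,320),(*tray(36),320))
```

```text
t 14.65 tcp [ 473.7 -267.8  323.4] gap 17.3 F [-0.1  0.  -1. ] q [  4.  18.  26.  98.  -9.  65. 106.]
(490, -60, 320) -> [ 4.31 20.39  0.32] rows 4.169293986947543
(np.float64(510.79616598879534), np.float64(175.4744934318956), 320) -> [ 8.96 43.57  0.29] rows 8.896702489963369
```

Request:
jog_arm --series '[1.5,0.6,3,0,0,0,0,1.5,1.6,7,0,0,0,0,1.5,2.6,11.5,0,0,0,0,1.5,3.6,16,0,0,0,0,1.5,4.5,20.5,0,0,0,0]'

```text
time: 15.15
eef_pos: [487.6, -56.1, 320.3]
tcp_rot: [[-0.959, 0.282, 0.001], [0.282, 0.959, -0.0], [-0.001, 0.0, -1.0]]
force: [1.6, -0.8, -1.3]
finger_gap: 17.4
finger_force: 58.9
```

Request:
jog_arm --series '[1.5,0.9,4.5,0,0,0,0,1.5,1.8,9,0,0,0,0,1.5,2.8,13.5,0,0,0,0,1.5,3.7,18,0,0,0,0,1.5,4.5,23,0,0,0,0]'

```text
time: 15.65
eef_pos: [509.2, 176.6, 320.4]
tcp_rot: [[-0.959, 0.283, 0.001], [0.283, 0.959, 0.0], [-0.001, 0.0, -1.0]]
force: [0.7, -0.4, -0.8]
finger_gap: 17.6
finger_force: 58.9
```

Request:
jog_arm --series '[1.5,0,0.2,4,0,0,0,1.5,0,0.2,8.5,0,0,0,1.5,0,0.2,13,0,0,0,1.5,0,0.2,18,0,0,0,1.5,0,0.2,22,0,0,0]'

```text
time: 16.15
eef_pos: [509.4, 176.8, 97.6]
tcp_rot: [[-0.959, 0.282, -0.0], [0.282, 0.959, -0.0], [0.0, -0.0, -1.0]]
force: [1.5, 0.6, -1.9]
finger_gap: 17.6
finger_force: 59.0
```

Run:
```python
from h import *
to((511,178,68))
```

```text
t 16.15 tcp [509.4 176.8  97.6] gap 17.6 F [ 1.5  0.6 -1.9] q [-32.  33.   9. 111.  -9.  36.  56.]
(511, 178, 68) -> [-0.12  0.16  2.96] rows 0.5928447537701637
```

Request:
jog_arm --series '[1.5,0,0.1,1,0,0,0,1.5,0,0.1,2,0,0,0,1.5,0,0.1,2.7,0,0,0,1.5,0,0.1,3,0,0,0,1.5,0,0.1,3.05,0,0,0]'

```text
time: 16.65
eef_pos: [510.4, 177.8, 70.1]
tcp_rot: [[-0.959, 0.282, 0.001], [0.282, 0.959, 0.001], [-0.001, 0.001, -1.0]]
force: [-0.1, -0.1, -0.1]
finger_gap: 17.5
finger_force: 59.0
```

Run:
```python
from h import *
to()
```

```text
t 16.65 tcp [510.4 177.8  70.1] gap 17.5 F [-0.1 -0.1 -0.1] q [-32.  36.   8. 112.  -9.  33.  57.]
```

Request:
jog_arm --series '[1.5,0,0,0.1,0,0,0,1.5,0,0,0.2,0,0,0,1.5,0,0,0.2,0,0,0]'

```text
time: 16.95
eef_pos: [510.0, 177.6, 67.6]
tcp_rot: [[-0.959, 0.282, 0.0], [0.282, 0.959, 0.0], [-0.0, 0.0, -1.0]]
force: [-0.1, -0.6, -1.1]
finger_gap: 17.1
finger_force: 59.0
```

Request:
jog_arm --series '[1.5,0,0,0.1,0,0,0,1.5,0,0,0.1,0,0,0]'

```text
time: 17.15
eef_pos: [510.1, 177.6, 66.5]
tcp_rot: [[-0.959, 0.282, 0.001], [0.282, 0.959, 0.0], [-0.0, 0.0, -1.0]]
force: [-0.7, -0.0, 2.9]
finger_gap: 17.7
finger_force: 59.4
```

Request:
jog_arm --series '[5,0,0,-0.1,0,0,0,5,0,0,-0.1,0,0,0,5,0,0,-0.1,0,0,0,5,0,0,-4,0,0,0,5,0,0,-9,0,0,0]'

```text
time: 17.65
eef_pos: [508.7, 177.0, 155.8]
tcp_rot: [[-0.959, 0.282, -0.004], [0.282, 0.959, -0.002], [0.003, -0.003, -1.0]]
force: [1.2, 0.6, 0.7]
finger_gap: 49.9
finger_force: 0.0
```

Request:
jog_arm --series '[5,0,0,-16.4,0,0,0,5,0,0,-16.4,0,0,0,5,0,0,-16.4,0,0,0,5,0,0,-16.4,0,0,0]'

```text
time: 18.05
eef_pos: [511.1, 177.8, 325.5]
tcp_rot: [[-0.959, 0.283, 0.006], [0.283, 0.959, 0.003], [-0.005, 0.005, -1.0]]
force: [0.7, 0.0, -0.9]
finger_gap: 49.9
finger_force: 0.0
```

Run:
```python
from h import *
to((487,-60,320),(*rack(59),320))
```

```text
t 18.05 tcp [511.1 177.8 325.5] gap 49.9 F [ 0.7  0.  -0.9] q [-36.  17.  13.  98.  -4.  65.  52.]
(487, -60, 320) -> [ -4.41 -23.49   0.46] rows 4.781795378219568
(np.float64(591.4410318934429), np.float64(-309.0556136768934), 320) -> [-21.47 -44.43   0.44] rows 9.869480895323317
```

Request:
jog_arm --series '[5,-4.4,-23.5,0.4,0,0,0,5,-4.4,-23.5,0.4,0,0,0,5,-4.4,-23.5,0.4,0,0,0,5,-4.4,-23.5,0.4,0,0,0,5,-4.4,-23.5,0.4,0,0,0]'

```text
time: 18.55
eef_pos: [484.8, -63.1, 316.5]
tcp_rot: [[-0.959, 0.284, 0.0], [0.284, 0.959, -0.0], [-0.0, -0.0, -1.0]]
force: [-0.2, -0.3, -0.6]
finger_gap: 50.0
finger_force: 0.0
```

Request:
jog_arm --series '[5,-9.5,-18,0,0,0,0,5,-9.5,-18,0,0,0,0,5,-9.5,-18,0,0,0,0,5,-9.5,-18,0,0,0,0,5,-9.5,-18,0,0,0,0]'

```text
time: 19.05
eef_pos: [525.1, -265.9, 315.9]
tcp_rot: [[-0.957, 0.288, -0.001], [0.288, 0.957, -0.003], [0.0, -0.003, -1.0]]
force: [-0.1, 2.1, -0.8]
finger_gap: 50.1
finger_force: 0.0
```

Run:
```python
from h import *
to((*rack(59),320),(*rack(59),120))
```

```text
t 19.05 tcp [ 525.1 -265.9  315.9] gap 50.1 F [-0.1  2.1 -0.8] q [  3.  24.  25.  92. -11.  66. 104.]
(np.float64(591.4410318934429), np.float64(-309.0556136768934), 320) -> [-7.6  -2.22 -0.4 ] rows 1.58469356542738
(np.float64(591.4410318934429), np.float64(-309.0556136768934), 120) -> [-7.6  -2.16 19.6 ] rows 4.2254560657456945
```

Request:
jog_arm --series '[5,-7.4,-2.2,0,0,0,0,5,-7.4,-2.2,0,0,0,0,5,-7.4,-2.2,5,0,0,0,5,-7.4,-2.2,10,0,0,0,5,-7.4,-2.2,14,0,0,0]'

```text
time: 19.55
eef_pos: [590.1, -301.1, 173.5]
tcp_rot: [[-0.959, 0.282, -0.002], [0.282, 0.959, 0.001], [0.002, 0.0, -1.0]]
force: [-0.2, -0.7, -0.2]
finger_gap: 50.8
finger_force: 0.0
```

Request:
jog_arm --series '[5,0,0,5.4,0,0,0,5,0,0,5.4,0,0,0,5,0,0,5.4,0,0,0]'

```text
time: 19.85
eef_pos: [590.6, -301.8, 122.6]
tcp_rot: [[-0.959, 0.282, -0.001], [0.282, 0.959, 0.0], [0.001, -0.0, -1.0]]
force: [0.3, 0.3, 0.7]
finger_gap: 50.0
finger_force: 0.0
```

Run:
```python
from h import *
to((*rack(59,0.5),67))
c=shot('wrist');crop(c,170,150,340,300,4,'pics/w6.png');np.savez('w6.npz',**{k:np.array(c[k]) for k in('intrinsics','k1','R','t','image')})
print(w2p(c,[(*rack(59),79)]),w2p(c,[(*rack(82,y),65) for y in(24,-24)]))
```

```text
t 19.85 tcp [ 590.6 -301.8  122.6] gap 50.0 F [0.3 0.3 0.7] q [  9.  42.  20.  91. -18.  50. 110.]
(np.float64(591.5838760771453), np.float64(-308.57645238966086), 67) -> [-0.29 -0.62  5.56] rows 1.1200544092455766
[[244.32645934 218.14137571]] [[276.53571853 239.58687846]
 [213.81546698 239.43255888]]
```

View pics/w6.png

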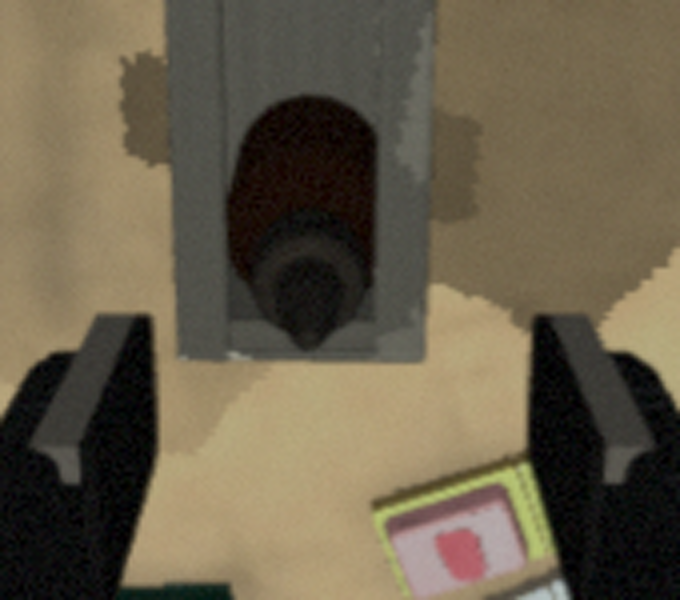

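The amber cap ring is at crop (308,280), which is rack x≈60.5, y≈+1.8. The rack end corners match the model within half a pixel.

Request:
jog_arm --series '[5,-0.44,-0.5,2.5,0,0,0,5,-0.44,-0.5,5.4,0,0,0,5,-0.44,-0.5,5.4,0,0,0,5,-0.44,-0.5,5.4,0,0,0]'

```text
time: 20.3
eef_pos: [594.5, -308.4, 70.7]
tcp_rot: [[-0.959, 0.282, 0.002], [0.282, 0.959, -0.001], [-0.002, -0.0, -1.0]]
force: [0.0, -0.1, 0.5]
finger_gap: 50.0
finger_force: 0.0
```

Run:
```python
from h import *
to((*rack(60.5,1.5),67))
```

```text
t 20.3 tcp [ 594.5 -308.4   70.7] gap 50.0 F [ 0.  -0.1  0.5] q [ 11.  46.  19.  92. -19.  45. 111.]
(np.float64(593.307048306248), np.float64(-308.0466623663032), 67) -> [ 0.12 -0.    0.37] rows 0.07861498329349621
```

Request:
jog_arm --series '[5,0,0,0.3,0,0,0,5,0,0,0.3,0,0,0]'

```text
time: 20.5
eef_pos: [594.3, -308.1, 66.8]
tcp_rot: [[-0.959, 0.282, 0.002], [0.282, 0.959, -0.001], [-0.002, -0.0, -1.0]]
force: [-0.4, -1.0, 0.6]
finger_gap: 50.2
finger_force: 0.0
```

Request:
jog_arm --series '[1.5,0,0,0,0,0,0,1.5,0,0,0,0,0,0,1.5,0,0,0,0,0,0,1.5,0,0,0,0,0,0]'

```text
time: 20.9
eef_pos: [593.9, -308.2, 66.0]
tcp_rot: [[-0.959, 0.283, 0.001], [0.283, 0.959, -0.001], [-0.001, -0.0, -1.0]]
force: [-0.2, 0.3, 6.4]
finger_gap: 17.6
finger_force: 58.5
```

Request:
jog_arm --series '[1.5,0,0,-0.1,0,0,0,1.5,0,0,-0.25,0,0,0,1.5,0,0,-0.25,0,0,0]'

```text
time: 21.2
eef_pos: [593.6, -307.8, 68.0]
tcp_rot: [[-0.959, 0.282, 0.0], [0.282, 0.959, -0.0], [-0.0, -0.0, -1.0]]
force: [0.3, 0.4, -0.7]
finger_gap: 17.4
finger_force: 58.6
```

Run:
```python
from h import *
to((*rack(-66),70))
```

```text
t 21.2 tcp [ 593.6 -307.8   68. ] gap 17.4 F [ 0.3  0.4 -0.7] q [ 11.  46.  19.  92. -19.  45. 111.]
(np.float64(471.65071008530117), np.float64(-273.3445677512717), 70) -> [12.67 -0.13 -0.21] rows 2.535080490984391
```

Request:
jog_arm --series '[1.5,1.3,-0.1,0,0,0,0,1.5,2.8,-0.13,0,0,0,0,1.5,4.4,-0.13,0,0,0,0,1.5,6,-0.13,0,0,0,0,1.5,7.6,-0.13,0,0,0,0]'

```text
time: 21.7
eef_pos: [519.7, -287.4, 67.8]
tcp_rot: [[-0.959, 0.282, -0.0], [0.282, 0.959, -0.0], [0.0, -0.0, -1.0]]
force: [1.0, -0.1, -0.6]
finger_gap: 17.7
finger_force: 58.6
```

Request:
jog_arm --series '[1.5,1.5,0,0,0,0,0,1.5,3,0,0,0,0,0,1.5,4.5,0,0,0,0,0,1.5,5.1,0,0,0,0,0,1.5,5.1,0,0,0,0,0]'

```text
time: 22.2
eef_pos: [471.1, -273.3, 68.0]
tcp_rot: [[-0.959, 0.283, -0.0], [0.283, 0.959, 0.0], [0.0, 0.0, -1.0]]
force: [-0.1, -0.0, -0.0]
finger_gap: 17.8
finger_force: 58.6
```

Request:
jog_arm --series '[1.5,0,0.1,-3,0,0,0,1.5,0,0.1,-7,0,0,0,1.5,0,0.1,-11,0,0,0,1.5,0,0.1,-15,0,0,0,1.5,0,0.1,-19,0,0,0]'

```text
time: 22.7
eef_pos: [472.2, -272.4, 259.8]
tcp_rot: [[-0.959, 0.282, 0.0], [0.282, 0.959, -0.001], [-0.001, -0.0, -1.0]]
force: [0.8, -0.2, -1.5]
finger_gap: 17.6
finger_force: 58.9
```

Request:
jog_arm --series '[1.5,0,0.3,-3.5,0,0,0,1.5,0,0.5,-6.5,0,0,0,1.5,0,0.5,-6.5,0,0,0]'

```text
time: 23.0
eef_pos: [475.0, -268.1, 326.7]
tcp_rot: [[-0.959, 0.282, 0.006], [0.282, 0.959, -0.002], [-0.006, -0.0, -1.0]]
force: [0.1, 0.1, -1.0]
finger_gap: 17.7
finger_force: 58.9
```

Run:
```python
from h import *
to((490,-60,320),(514,336,320))
```

```text
t 23.0 tcp [ 475.  -268.1  326.7] gap 17.7 F [ 0.1  0.1 -1. ] q [  3.  18.  27.  98.  -9.  65. 106.]
(490, -60, 320) -> [ 4.43 20.39  0.64] rows 4.175268964469108
(514, 336, 320) -> [13.29 59.06  0.56] rows 12.108208506483695
```

Request:
jog_arm --series '[1.5,0.6,3,0,0,0,0,1.5,1.6,7,0,0,0,0,1.5,2.6,11.5,0,0,0,0,1.5,3.6,16,0,0,0,0,1.5,4.5,20.5,0,0,0,0]'

```text
time: 23.5
eef_pos: [488.0, -56.2, 322.6]
tcp_rot: [[-0.959, 0.282, 0.0], [0.282, 0.959, -0.0], [-0.0, -0.0, -1.0]]
force: [1.5, -0.1, -0.5]
finger_gap: 18.0
finger_force: 58.9
```

Request:
jog_arm --series '[1.5,1,4.5,0,0,0,0,1.5,2,9,0,0,0,0,1.5,3,13.5,0,0,0,0,1.5,4,18,0,0,0,0,1.5,5,22,0,0,0,0]'

```text
time: 24.0
eef_pos: [502.1, 169.7, 322.4]
tcp_rot: [[-0.96, 0.282, -0.0], [0.282, 0.96, 0.0], [0.0, 0.0, -1.0]]
force: [1.2, 0.0, -1.8]
finger_gap: 17.3
finger_force: 58.9
```

Request:
jog_arm --series '[1.5,0.9,4.5,0,0,0,0,1.5,1.8,8.5,0,0,0,0,1.5,2.8,12.5,0,0,0,0,1.5,3.8,16.5,0,0,0,0,1.5,3.8,16.5,0,0,0,0]'

```text
time: 24.5
eef_pos: [510.7, 342.2, 321.1]
tcp_rot: [[-0.961, 0.276, -0.002], [0.276, 0.961, 0.001], [0.002, 0.0, -1.0]]
force: [-1.5, -1.0, -1.4]
finger_gap: 17.7
finger_force: 59.0
```

Run:
```python
from h import *
to((514,336,140))
```

```text
t 24.5 tcp [510.7 342.2 321.1] gap 17.7 F [-1.5 -1.  -1.4] q [-47.  25.  11.  87.  -5.  68.  39.]
(514, 336, 140) -> [-0.53 -0.51 18.11] rows 3.6244470739713
```

Request:
jog_arm --series '[1.5,-0.5,-0.5,4,0,0,0,1.5,-0.5,-0.5,9,0,0,0,1.5,-0.5,-0.5,14,0,0,0,1.5,-0.5,-0.5,19,0,0,0,1.5,-0.5,-0.5,20,0,0,0]'

```text
time: 25.0
eef_pos: [513.2, 328.3, 117.5]
tcp_rot: [[-0.959, 0.282, -0.006], [0.282, 0.959, -0.005], [0.005, -0.006, -1.0]]
force: [0.1, -0.1, -1.1]
finger_gap: 17.7
finger_force: 59.0
```

Request:
jog_arm --series '[1.5,0,0,0,0,0,0]'

```text
time: 25.1
eef_pos: [515.3, 329.5, 121.9]
tcp_rot: [[-0.959, 0.283, -0.002], [0.283, 0.959, -0.002], [0.001, -0.002, -1.0]]
force: [0.4, -0.2, -0.3]
finger_gap: 17.7
finger_force: 59.0
```

Run:
```python
from h import *
to((514,336,80))
c=shot('wrist');np.savez('w7.npz',**{k:np.array(c[k]) for k in('intrinsics','k1','R','t','image')})
a=cv2.resize(c['image'][100:290,170:370,::-1],None,fx=2.8,fy=2.8,interpolation=cv2.INTER_CUBIC)
t=shot('top');b=cv2.resize(t['image'][175:240,90:125,::-1],None,fx=6,fy=6,interpolation=cv2.INTER_CUBIC)
im=np.zeros((600,780,3),np.uint8);im[:a.shape[0],:a.shape[1]]=a;im[:b.shape[0],560:560+b.shape[1]]=b;cv2.imwrite('pics/w7.png',im)
th=np.linspace(0,2*np.pi,13)
print(w2p(c,[(514+22.5*np.cos(u),336+22.5*np.sin(u),22) for u in (0,np.pi/2,np.pi,-np.pi/2)])*2.8-np.array([170,100])*2.8)
```

```text
t 25.1 tcp [515.3 329.5 121.9] gap 17.7 F [ 0.4 -0.2 -0.3] q [-44.  37.   9.  99.  -7.  45.  42.]
(514, 336, 80) -> [0.3  0.6  4.19] rows 0.8488701319616988
[[274.49628869 312.12488543]
 [324.40779547 227.73251666]
 [234.74983074 179.53834578]
 [186.70482445 266.78445282]]
```

View pics/w7.png

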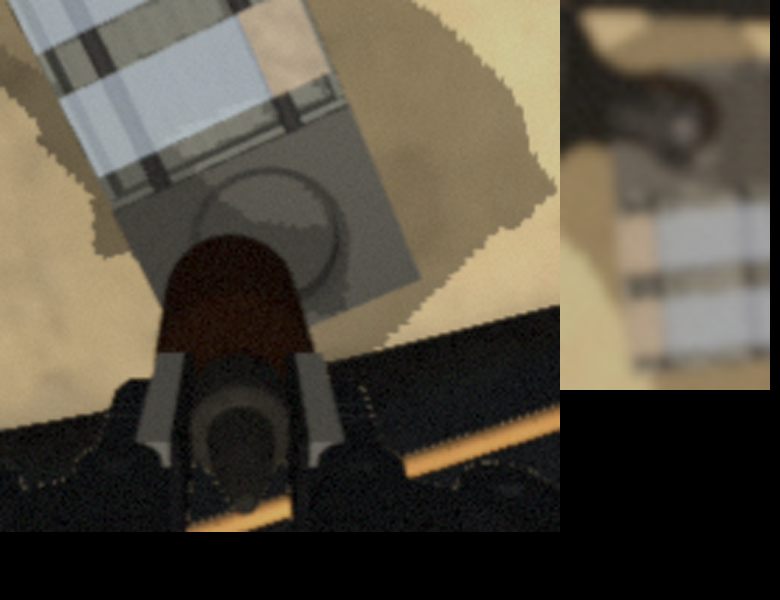

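Run:
```python
from h import *
from scipy.optimize import least_squares
c=np.load('w7.npz');u=np.linspace(0,2*np.pi,360)
def ext(p):
    q=(w2p(c,np.c_[p[0]+22.5*np.cos(u),p[1]+22.5*np.sin(u),0*u+22])-[170,100]+.5)*2.8-.5
    return np.array([q[:,0].min(),q[:,0].max(),q[:,1].min()])
print(ext((514,336)))
r=least_squares(lambda p:ext(p)-[191,341,168],(514,337));print(r.x,r.fun)
q=(np.array([(420,278)])+.5)/2.8-.5+[170,100];print('block corner',p2w(c,q,22))
s=np.load('w7.npz')
to((513,338,80))
```

```text
[184.312206   327.66652997 177.48424005]
[512.02295678 339.83121817] [ 3.09272069 -3.0960969  -0.14918638]
block corner [[538.15174522 383.30461773  22.        ]]
t 25.2 tcp [516.7 330.4 124.9] gap 17.5 F [ 0.7  0.6 -0.3] q [-44.  36.   9.  99.  -7.  45.  42.]
(513, 338, 80) -> [0.58 0.61 4.49] rows 0.913457019612065
```

Request:
jog_arm --series '[1.5,0.6,0.67,1,0,0,0,1.5,0.6,0.67,2,0,0,0,1.5,0.6,0.67,3,0,0,0,1.5,0.6,0.67,3,0,0,0]'

```text
time: 25.6
eef_pos: [511.0, 337.6, 91.4]
tcp_rot: [[-0.959, 0.282, -0.002], [0.282, 0.959, -0.001], [0.001, -0.002, -1.0]]
force: [0.2, 0.4, -0.4]
finger_gap: 17.8
finger_force: 59.0
```

Request:
jog_arm --series '[1.5,0,0,0,0,0,0]'

```text
time: 25.7
eef_pos: [511.7, 337.7, 92.6]
tcp_rot: [[-0.959, 0.283, -0.0], [0.283, 0.959, -0.0], [0.0, -0.001, -1.0]]
force: [1.7, -0.6, -1.5]
finger_gap: 17.6
finger_force: 59.0
```

Request:
jog_arm --series '[1.5,-0.05,0.05,0.5,0,0,0,1.5,-0.05,0.05,1.0,0,0,0,1.5,-0.05,0.05,1.2,0,0,0]'

```text
time: 26.0
eef_pos: [512.1, 338.1, 80.2]
tcp_rot: [[-0.959, 0.282, -0.0], [0.282, 0.959, -0.0], [0.0, -0.0, -1.0]]
force: [0.6, -0.6, -0.6]
finger_gap: 17.3
finger_force: 59.0
```

Request:
jog_arm --series '[1.5,0,0,0.4,0,0,0,1.5,0,0,0.8,0,0,0,1.5,0,0,0.8,0,0,0]'

```text
time: 26.3
eef_pos: [512.0, 338.1, 72.2]
tcp_rot: [[-0.959, 0.282, -0.001], [0.282, 0.959, -0.0], [0.0, -0.001, -1.0]]
force: [-0.1, -0.0, -1.9]
finger_gap: 17.4
finger_force: 59.0
```

Request:
jog_arm --series '[1.5,0,0,0.2,0,0,0,1.5,0,0,0.35,0,0,0,1.5,0,0,0.35,0,0,0]'

```text
time: 26.6
eef_pos: [512.2, 338.3, 69.1]
tcp_rot: [[-0.959, 0.282, -0.0], [0.282, 0.959, -0.0], [0.0, -0.0, -1.0]]
force: [0.3, -0.4, -0.9]
finger_gap: 17.3
finger_force: 59.0
```

Request:
jog_arm --series '[1.5,0,0,0.1,0,0,0,1.5,0,0,0.1,0,0,0]'

```text
time: 26.8
eef_pos: [512.3, 338.3, 68.3]
tcp_rot: [[-0.959, 0.282, -0.0], [0.282, 0.959, -0.0], [0.0, -0.0, -1.0]]
force: [-0.2, 0.2, -1.5]
finger_gap: 17.5
finger_force: 59.0
```

Request:
jog_arm --series '[1.5,0,0,0.1,0,0,0,1.5,0,0,0.1,0,0,0]'

```text
time: 27.0
eef_pos: [512.8, 338.3, 68.0]
tcp_rot: [[-0.959, 0.283, 0.001], [0.283, 0.959, 0.0], [-0.001, 0.001, -1.0]]
force: [-2.0, -1.2, 9.7]
finger_gap: 17.7
finger_force: 60.1
```

Request:
jog_arm --series '[1.5,0,0,0.1,0,0,0,1.5,0,0,0.1,0,0,0]'

```text
time: 27.2
eef_pos: [513.3, 338.5, 67.9]
tcp_rot: [[-0.959, 0.283, 0.002], [0.283, 0.959, 0.001], [-0.002, 0.002, -1.0]]
force: [-3.3, -3.5, 23.1]
finger_gap: 17.7
finger_force: 61.6
```

Request:
jog_arm --series '[1.5,0,0,-0.2,0,0,0,5,0,0,-0.2,0,0,0,5,0,0,-0.2,0,0,0,5,0,0,-0.2,0,0,0,5,0,0,-3,0,0,0]'

```text
time: 27.7
eef_pos: [510.6, 337.3, 93.7]
tcp_rot: [[-0.959, 0.282, -0.004], [0.282, 0.959, -0.003], [0.003, -0.004, -1.0]]
force: [0.0, 1.0, 0.8]
finger_gap: 49.9
finger_force: 0.0
```

Request:
jog_arm --series '[5,0,0,-5,0,0,0,5,0,0,-8,0,0,0,5,0,0,-8,0,0,0]'

```text
time: 28.0
eef_pos: [513.9, 339.3, 180.5]
tcp_rot: [[-0.959, 0.283, 0.005], [0.283, 0.959, 0.004], [-0.004, 0.005, -1.0]]
force: [-1.0, 0.4, -1.1]
finger_gap: 49.9
finger_force: 0.0
```

Run:
```python
from h import *
to((510.2,177.7,175),(510.2,177.7,68))
```

```text
t 28.0 tcp [513.9 339.3 180.5] gap 49.9 F [-1.   0.4 -1.1] q [-45.  32.  10.  97.  -7.  51.  40.]
(510.2, 177.7, 175) -> [ -4.21 -15.61   0.49] rows 3.234275669773825
(510.2, 177.7, 68) -> [ -4.17 -15.66  11.19] rows 3.9382254060180975
```

Request:
jog_arm --series '[5,-4.2,-15.6,0.2,0,0,0,5,-4.2,-15.6,0.2,0,0,0,5,-4.2,-15.6,0.2,0,0,0,5,-4.2,-15.6,0.2,0,0,0,5,-4.2,-15.6,0.2,0,0,0]'

```text
time: 28.5
eef_pos: [508.5, 174.6, 174.1]
tcp_rot: [[-0.958, 0.286, -0.0], [0.286, 0.958, -0.001], [0.0, -0.001, -1.0]]
force: [0.1, 1.2, -0.0]
finger_gap: 50.2
finger_force: 0.0
```

Run:
```python
from h import *
to((510.2,177.7,70))
```

```text
t 28.5 tcp [508.5 174.6 174.1] gap 50.2 F [ 0.1  1.2 -0. ] q [-33.  27.  10. 109.  -6.  45.  54.]
(510.2, 177.7, 70) -> [-0.07  0.35 10.41] rows 2.082470115784227
```

Request:
jog_arm --series '[5,0,0.15,4,0,0,0,5,0,0.15,8,0,0,0,5,0,0.15,9,0,0,0,5,0,0.15,9,0,0,0]'

```text
time: 28.9
eef_pos: [508.1, 178.9, 83.2]
tcp_rot: [[-0.96, 0.281, -0.003], [0.281, 0.96, -0.001], [0.002, -0.002, -1.0]]
force: [-0.2, 0.2, 0.5]
finger_gap: 50.0
finger_force: 0.0
```

Request:
jog_arm --series '[5,0,0,0,0,0,0]'

```text
time: 29.0
eef_pos: [509.5, 178.9, 85.4]
tcp_rot: [[-0.959, 0.282, 0.001], [0.282, 0.959, 0.0], [-0.001, 0.001, -1.0]]
force: [0.9, 0.0, 0.6]
finger_gap: 50.2
finger_force: 0.0
```

Run:
```python
from h import *
to((510.2,177.7,66.5))
```

```text
t 29.0 tcp [509.5 178.9  85.4] gap 50.2 F [0.9 0.  0.6] q [-32.  34.   8. 112.  -8.  34.  55.]
(510.2, 177.7, 66.5) -> [-0.1  -0.1   1.89] rows 0.3788689988646442
```

Request:
jog_arm --series '[5,-0.05,-0.1,1,0,0,0,5,-0.05,-0.1,1.9,0,0,0,5,-0.05,-0.1,1.9,0,0,0,5,-0.05,-0.1,1.9,0,0,0]'

```text
time: 29.4
eef_pos: [509.1, 177.1, 65.3]
tcp_rot: [[-0.959, 0.283, -0.0], [0.283, 0.959, -0.0], [0.0, -0.0, -1.0]]
force: [-0.5, 0.2, 0.3]
finger_gap: 50.0
finger_force: 0.0
```

Request:
jog_arm --series '[1.5,0,0,0,0,0,0,1.5,0,0,0,0,0,0,1.5,0,0,0,0,0,0,1.5,0,0,0,0,0,0]'

```text
time: 29.8
eef_pos: [509.5, 177.2, 65.8]
tcp_rot: [[-0.959, 0.283, 0.001], [0.283, 0.959, 0.0], [-0.001, 0.0, -1.0]]
force: [0.0, -0.0, 6.1]
finger_gap: 17.6
finger_force: 58.5
```

Request:
jog_arm --series '[1.5,0,0,-3,0,0,0,1.5,0,0,-7,0,0,0,1.5,0,0,-12,0,0,0,1.5,0,0,-17,0,0,0,1.5,0,0,-21,0,0,0]'

```text
time: 30.3
eef_pos: [509.2, 177.0, 278.4]
tcp_rot: [[-0.959, 0.283, 0.002], [0.283, 0.959, 0.001], [-0.002, 0.001, -1.0]]
force: [0.4, 0.8, -1.5]
finger_gap: 17.4
finger_force: 59.4
```

Request:
jog_arm --series '[1.5,0,0,-4,0,0,0,1.5,0,0,-4.5,0,0,0,1.5,0,0,-4.5,0,0,0]'

```text
time: 30.6
eef_pos: [509.3, 177.3, 321.1]
tcp_rot: [[-0.959, 0.282, 0.002], [0.282, 0.959, 0.001], [-0.001, 0.001, -1.0]]
force: [0.6, 0.4, -2.3]
finger_gap: 17.5
finger_force: 59.3
```

Run:
```python
from h import *
to((488,-58,320),(*rack(-66),320))
```

```text
t 30.6 tcp [509.3 177.3 321.1] gap 17.5 F [ 0.6  0.4 -2.3] q [-35.  17.  12.  99.  -4.  65.  52.]
(488, -58, 320) -> [ -4.6  -23.17   0.08] rows 4.724957285517503
(np.float64(471.65071008530117), np.float64(-273.3445677512717), 320) -> [ -9.11 -44.29   0.06] rows 9.043980886395385
```

Request:
jog_arm --series '[1.5,-0.9,-4.5,0,0,0,0,1.5,-1.8,-9,0,0,0,0,1.5,-2.7,-13.5,0,0,0,0,1.5,-3.6,-18,0,0,0,0,1.5,-4.6,-22.5,0,0,0,0]'

```text
time: 31.1
eef_pos: [488.5, -53.4, 318.9]
tcp_rot: [[-0.959, 0.282, -0.002], [0.282, 0.959, -0.0], [0.002, -0.001, -1.0]]
force: [1.8, 0.6, -0.3]
finger_gap: 17.6
finger_force: 59.4
```

Request:
jog_arm --series '[1.5,-0.9,-4.5,0,0,0,0,1.5,-1.8,-9,0,0,0,0,1.5,-2.7,-13.5,0,0,0,0,1.5,-3.6,-18,0,0,0,0,1.5,-4.5,-21.8,0,0,0,0]'

```text
time: 31.6
eef_pos: [470.0, -275.6, 318.7]
tcp_rot: [[-0.959, 0.283, -0.002], [0.283, 0.959, 0.0], [0.002, -0.0, -1.0]]
force: [1.5, -0.0, -1.1]
finger_gap: 17.4
finger_force: 59.4
```

Request:
jog_arm --series '[1.5,0,0,4,0,0,0,1.5,0,0,9,0,0,0,1.5,0,0,14,0,0,0,1.5,0,0,19,0,0,0,1.5,0,0,20,0,0,0]'

```text
time: 32.1
eef_pos: [467.9, -271.9, 114.8]
tcp_rot: [[-0.959, 0.283, -0.009], [0.283, 0.959, 0.003], [0.009, 0.001, -1.0]]
force: [0.3, 0.7, -0.6]
finger_gap: 17.5
finger_force: 59.3
```

Request:
jog_arm --series '[1.5,0,0,0,0,0,0]'

```text
time: 32.2
eef_pos: [470.1, -273.3, 119.0]
tcp_rot: [[-0.959, 0.283, -0.004], [0.283, 0.959, 0.001], [0.004, -0.0, -1.0]]
force: [0.8, -0.3, 0.5]
finger_gap: 17.4
finger_force: 59.4
```

Run:
```python
from h import *
to((*rack(-66),69.5))
```

```text
t 32.2 tcp [ 470.1 -273.3  119. ] gap 17.4 F [ 0.8 -0.3  0.5] q [ 10.  33.  20. 110. -17.  40. 113.]
(np.float64(471.65071008530117), np.float64(-273.3445677512717), 69.5) -> [-0.17  0.04  4.95] rows 0.9907809254341767
```

Request:
jog_arm --series '[1.5,0,0,2,0,0,0,1.5,0,0,4,0,0,0,1.5,0,0,4.8,0,0,0,1.5,0,0,4.8,0,0,0,1.5,0,0,4.8,0,0,0]'

```text
time: 32.7
eef_pos: [472.0, -274.0, 73.8]
tcp_rot: [[-0.959, 0.283, 0.002], [0.283, 0.959, -0.001], [-0.002, -0.0, -1.0]]
force: [-0.2, -0.1, -0.8]
finger_gap: 16.9
finger_force: 59.4
```

Run:
```python
from h import *
to((*rack(-66),69),(*rack(-40),69),(*rack(62,.3),69))
```

```text
t 32.7 tcp [ 472.  -274.    73.8] gap 16.9 F [-0.2 -0.1 -0.8] q [ 11.  37.  17. 111. -19.  34. 115.]
(np.float64(471.65071008530117), np.float64(-273.3445677512717), 69) -> [0.05 0.05 0.48] rows 0.09696501944478501
(np.float64(496.56709702139466), np.float64(-280.772465303801), 69) -> [-2.55  0.04  0.48] rows 0.5194870918012764
(np.float64(594.4017061270597), np.float64(-309.6251820067688), 69) -> [-12.75   0.04   0.5 ] rows 2.5523030489285565
```

Request:
jog_arm --series '[1.5,0,0.05,0.3,0,0,0,1.5,0,0.05,0.47,0,0,0,1.5,0,0.05,0.47,0,0,0,1.5,-1.5,0.05,0.47,0,0,0,1.5,-3,0.05,0.47,0,0,0]'

```text
time: 33.2
eef_pos: [500.6, -281.7, 67.9]
tcp_rot: [[-0.959, 0.283, 0.0], [0.283, 0.959, 0.0], [-0.0, 0.0, -1.0]]
force: [0.3, -0.3, -1.7]
finger_gap: 17.3
finger_force: 59.4
```

Request:
jog_arm --series '[1.5,-1,0,0,0,0,0,1.5,-2,0,0,0,0,0]'

```text
time: 33.4
eef_pos: [519.8, -287.3, 67.6]
tcp_rot: [[-0.959, 0.282, -0.0], [0.282, 0.959, 0.0], [0.0, -0.0, -1.0]]
force: [-0.5, 0.5, -2.1]
finger_gap: 17.3
finger_force: 59.4
```

Run:
```python
from h import *
to((*rack(50,.3),69),(*rack(62,.3),69))
```

```text
t 33.4 tcp [ 519.8 -287.3   67.6] gap 17.3 F [-0.5  0.5 -2.1] q [ 11.  41.  18. 104. -19.  38. 113.]
(np.float64(582.9018352334781), np.float64(-306.1969215979091), 69) -> [-6.59 -0.03 -0.14] rows 1.3179316997268853
(np.float64(594.4017061270597), np.float64(-309.6251820067688), 69) -> [-7.79 -0.03 -0.14] rows 1.5578872837223312
```

Request:
jog_arm --series '[1.5,-1.3,0,-0.1,0,0,0,1.5,-2.8,0,-0.1,0,0,0,1.5,-4.3,0,-0.1,0,0,0,1.5,-5.8,-0.02,-0.1,0,0,0,1.5,-6.6,-0.03,-0.1,0,0,0]'

```text
time: 33.9
eef_pos: [583.5, -306.3, 68.5]
tcp_rot: [[-0.959, 0.282, 0.0], [0.282, 0.959, -0.0], [-0.0, -0.0, -1.0]]
force: [0.1, 0.9, -1.0]
finger_gap: 17.2
finger_force: 59.4
```

Request:
jog_arm --series '[1.5,-0.3,0,0,0,0,0,1.5,-0.6,0,0,0,0,0,1.5,-0.6,0,0,0,0,0]'

```text
time: 34.2
eef_pos: [588.2, -307.8, 68.6]
tcp_rot: [[-0.959, 0.283, -0.0], [0.283, 0.959, 0.0], [0.0, -0.0, -1.0]]
force: [0.1, -0.2, -1.6]
finger_gap: 17.5
finger_force: 59.4
```

Run:
```python
from h import *
to((*rack(62,.3),69))
```

```text
t 34.2 tcp [ 588.2 -307.8   68.6] gap 17.5 F [ 0.1 -0.2 -1.6] q [ 11.  46.  18.  93. -19.  44. 111.]
(np.float64(594.4017061270597), np.float64(-309.6251820067688), 69) -> [-0.65 -0.   -0.04] rows 0.1297237303557377
```

Request:
jog_arm --series '[1.5,-0.2,0,0,0,0,0,1.5,-0.4,0,0,0,0,0,1.5,-0.4,0,0,0,0,0]'

```text
time: 34.5
eef_pos: [592.4, -308.9, 68.7]
tcp_rot: [[-0.959, 0.282, 0.0], [0.282, 0.959, -0.0], [-0.0, -0.0, -1.0]]
force: [0.1, -0.7, -1.4]
finger_gap: 17.8
finger_force: 59.4
```

Request:
jog_arm --series '[1.5,-0.1,0,0,0,0,0,1.5,-0.2,0,0,0,0,0,1.5,-0.2,0,0,0,0,0]'

```text
time: 34.8
eef_pos: [593.9, -309.5, 68.6]
tcp_rot: [[-0.959, 0.282, -0.001], [0.282, 0.959, 0.0], [0.001, 0.0, -1.0]]
force: [-1.3, 0.4, 0.6]
finger_gap: 17.8
finger_force: 59.5
```

Request:
jog_arm --series '[1.5,-0.1,0,0,0,0,0,1.5,-0.1,0,0,0,0,0]'

```text
time: 35.0
eef_pos: [594.5, -309.7, 68.5]
tcp_rot: [[-0.959, 0.283, -0.001], [0.283, 0.959, 0.001], [0.001, 0.0, -1.0]]
force: [-5.1, 1.5, 1.7]
finger_gap: 17.6
finger_force: 59.7
```

Request:
jog_arm --series '[1.5,-0.1,0,0,0,0,0,1.5,-0.1,0,0,0,0,0]'

```text
time: 35.2
eef_pos: [595.1, -309.9, 68.5]
tcp_rot: [[-0.959, 0.283, -0.002], [0.283, 0.959, 0.001], [0.002, 0.0, -1.0]]
force: [-7.1, 2.2, 3.8]
finger_gap: 17.5
finger_force: 59.9
```

Request:
jog_arm --series '[1.5,0.1,0,0.1,0,0,0,1.5,0.1,0,0.2,0,0,0,1.5,0.1,0,0.2,0,0,0]'

```text
time: 35.5
eef_pos: [594.5, -309.8, 67.1]
tcp_rot: [[-0.959, 0.283, -0.001], [0.283, 0.959, 0.0], [0.001, 0.0, -1.0]]
force: [-8.4, 3.7, 11.8]
finger_gap: 17.4
finger_force: 60.6
```

Request:
jog_arm --series '[4,0,0,-0.1,0,0,0,4,0,0,-0.1,0,0,0,4,0,0,-0.1,0,0,0]'

```text
time: 35.8
eef_pos: [595.4, -309.8, 67.6]
tcp_rot: [[-0.959, 0.282, 0.0], [0.282, 0.959, -0.0], [-0.001, -0.0, -1.0]]
force: [0.5, 0.1, -0.1]
finger_gap: 39.8
finger_force: 0.0
```

Run:
```python
from h import *
to()
c=shot('wrist');im=c['image'].astype(int)
m=((im[:,:,2]-im[:,:,0]>25)&(im[:,:,2]>1.6*im[:,:,0])).astype(np.uint8)
n,l,st,ce=cv2.connectedComponentsWithStats(m)
for i in range(1,n):
    if st[i,4]>60: print(st[i],ce[i])
th=np.linspace(0,6.28,60)
for x in(60,62): 
    q=np.vstack([w2p(c,[(rack(x)[0]+10.5*np.cos(u),rack(x)[1]+10.5*np.sin(u),z) for u in th]) for z in(67,79)]);print(x,q.min(0),q.max(0))
```

```text
t 35.8 tcp [ 595.4 -309.8   67.6] gap 39.8 F [ 0.5  0.1 -0.1] q [ 11.  47.  18.  91. -19.  45. 111.]
[238 222  39  40 674] [256.1735905  236.98367953]
60 [232.29992043 219.03592908] [273.84939391 265.60480433]
62 [232.37793457 222.51208293] [273.76083289 269.01728999]
```

b appears at x≈62 in the rack (ring top row 222 against 222.5 predicted). Now bottle a.

Request:
jog_arm --series '[5,0,0,-5,0,0,0,5,0,0,-10,0,0,0,5,0,0,-15,0,0,0,5,0,0,-20,0,0,0,5,0,0,-25,0,0,0]'

```text
time: 36.35
eef_pos: [594.8, -309.6, 319.9]
tcp_rot: [[-0.959, 0.282, 0.0], [0.282, 0.959, -0.0], [-0.0, -0.0, -1.0]]
force: [0.5, 0.2, 0.2]
finger_gap: 49.9
finger_force: 0.0
```

Request:
jog_arm --series '[5,12.5,10,0,0,0,0,5,12.5,10,0,0,0,0,5,12.5,10,0,0,0,0,5,12.5,10,0,0,0,0,5,12.5,10,0,0,0,0]'

```text
time: 36.85
eef_pos: [503.3, -177.1, 318.3]
tcp_rot: [[-0.96, 0.28, 0.001], [0.28, 0.96, 0.001], [-0.001, 0.001, -1.0]]
force: [0.3, 0.1, 0.8]
finger_gap: 50.0
finger_force: 0.0
```

Run:
```python
from h import *
to((487,-58,320),(440.2,180.8,320))
```

```text
t 36.85 tcp [ 503.3 -177.1  318.3] gap 50.0 F [0.3 0.1 0.8] q [ -6.  18.  25. 100.  -8.  64.  95.]
(487, -58, 320) -> [ 4.9  10.98 -0.16] rows 2.40511147225559
(440.2, 180.8, 320) -> [16.09 32.59 -0.15] rows 7.269125717313065
```

Request:
jog_arm --series '[5,8,17,0,0,0,0,5,8,17,0,0,0,0,5,8,17,0,0,0,0,5,8,17,0,0,0,0,5,8,17,0,0,0,0]'

```text
time: 37.35
eef_pos: [475.2, 11.1, 317.5]
tcp_rot: [[-0.961, 0.278, 0.0], [0.278, 0.961, 0.001], [0.0, 0.001, -1.0]]
force: [0.7, -1.5, 0.2]
finger_gap: 50.4
finger_force: 0.0
```

Request:
jog_arm --series '[5,8,15.5,0,0,0,0,5,8,15.5,0,0,0,0,5,8,15.5,4,0,0,0,5,8,15.5,9,0,0,0,5,8,15.5,14,0,0,0]'

```text
time: 37.85
eef_pos: [443.6, 177.7, 198.0]
tcp_rot: [[-0.96, 0.281, 0.003], [0.281, 0.96, 0.002], [-0.002, 0.002, -1.0]]
force: [0.3, 0.5, -1.7]
finger_gap: 50.0
finger_force: 0.0
```

Request:
jog_arm --series '[5,0,0,0,0,0,0,5,0,0,0,0,0,0]'

```text
time: 38.05
eef_pos: [443.4, 174.4, 199.6]
tcp_rot: [[-0.959, 0.284, -0.001], [0.284, 0.959, -0.001], [0.0, -0.001, -1.0]]
force: [0.4, 0.5, 0.6]
finger_gap: 50.0
finger_force: 0.0
```

Run:
```python
from h import *
to((440.2,180.8,66.5))
```

```text
t 38.05 tcp [443.4 174.4 199.6] gap 50.0 F [0.4 0.5 0.6] q [-38.  19.  12. 116.  -5.  45.  50.]
(440.2, 180.8, 66.5) -> [ 0.49  0.54 13.31] rows 2.665792089659905
```

Request:
jog_arm --series '[5,0.48,0.54,5,0,0,0,5,0.48,0.54,10,0,0,0,5,0.48,0.54,11,0,0,0,5,0.48,0.54,11,0,0,0,5,0.48,0.54,11,0,0,0]'

```text
time: 38.55
eef_pos: [441.0, 182.2, 91.5]
tcp_rot: [[-0.959, 0.284, 0.003], [0.284, 0.959, 0.001], [-0.002, 0.002, -1.0]]
force: [-0.0, -0.2, 1.3]
finger_gap: 50.1
finger_force: 0.0
```

Run:
```python
from h import *
to((440.2,180.8,66))
```

```text
t 38.55 tcp [441.  182.2  91.5] gap 50.1 F [-0.  -0.2  1.3] q [-36.  30.   9. 121.  -9.  30.  52.]
(440.2, 180.8, 66) -> [ 0.04 -0.16  2.55] rows 0.5103004154631517
```

Request:
jog_arm --series '[5,0.04,-0.1,1.2,0,0,0,5,0.04,-0.1,2.4,0,0,0,5,0.04,-0.1,2.4,0,0,0,5,0.04,-0.1,2.4,0,0,0]'

```text
time: 38.95
eef_pos: [438.5, 181.2, 64.9]
tcp_rot: [[-0.959, 0.282, -0.0], [0.282, 0.959, -0.0], [0.0, -0.0, -1.0]]
force: [0.2, -1.0, -0.1]
finger_gap: 50.1
finger_force: 0.0
```

Request:
jog_arm --series '[1.5,0,0,0,0,0,0,1.5,0,0,0,0,0,0,1.5,0,0,0,0,0,0,1.5,0,0,0,0,0,0]'

```text
time: 39.35
eef_pos: [438.9, 181.4, 65.4]
tcp_rot: [[-0.959, 0.282, 0.001], [0.282, 0.959, 0.0], [-0.001, 0.0, -1.0]]
force: [-1.3, -2.2, 7.2]
finger_gap: 17.8
finger_force: 58.4
```

Request:
jog_arm --series '[1.5,0,0,-3,0,0,0,1.5,0,0,-7,0,0,0,1.5,0,0,-12,0,0,0,1.5,0,0,-17,0,0,0,1.5,0,0,-21,0,0,0]'

```text
time: 39.85
eef_pos: [438.5, 181.1, 278.0]
tcp_rot: [[-0.959, 0.283, 0.002], [0.283, 0.959, 0.001], [-0.001, 0.002, -1.0]]
force: [0.8, 0.8, -1.2]
finger_gap: 17.5
finger_force: 59.2
```

Request:
jog_arm --series '[1.5,0,0,-4,0,0,0,1.5,0,0,-4.5,0,0,0,1.5,0,0,-4.5,0,0,0]'

```text
time: 40.15
eef_pos: [438.7, 181.5, 320.7]
tcp_rot: [[-0.959, 0.282, 0.002], [0.282, 0.959, 0.001], [-0.001, 0.002, -1.0]]
force: [0.1, 0.5, -0.0]
finger_gap: 17.6
finger_force: 59.2
```

Run:
```python
from h import *
to((488,-58,320),(*rack(-66),320))
```

```text
t 40.15 tcp [438.7 181.5 320.7] gap 17.6 F [ 0.1  0.5 -0. ] q [-41.  11.  14. 107.  -3.  62.  47.]
(488, -58, 320) -> [-11.49 -21.58   0.05] rows 4.889821310242458
(np.float64(471.65071008530117), np.float64(-273.3445677512717), 320) -> [-1.60e+01 -4.27e+01  2.00e-02] rows 9.120094165818445
```

Request:
jog_arm --series '[1.5,-2.2,-4,0,0,0,0,1.5,-4.4,-8,0,0,0,0,1.5,-6.6,-12.2,0,0,0,0,1.5,-9,-16.8,0,0,0,0,1.5,-11.5,-21.5,0,0,0,0]'

```text
time: 40.65
eef_pos: [486.5, -54.3, 318.5]
tcp_rot: [[-0.959, 0.282, -0.002], [0.282, 0.959, -0.0], [0.002, -0.001, -1.0]]
force: [1.3, 0.7, -0.9]
finger_gap: 17.4
finger_force: 59.2
```

Request:
jog_arm --series '[1.5,-0.9,-4.5,0,0,0,0,1.5,-1.8,-9,0,0,0,0,1.5,-2.7,-13.5,0,0,0,0,1.5,-3.6,-17.5,0,0,0,0,1.5,-4.5,-21.2,0,0,0,0]'

```text
time: 41.15
eef_pos: [469.3, -270.3, 318.3]
tcp_rot: [[-0.959, 0.283, -0.002], [0.283, 0.959, 0.0], [0.002, -0.0, -1.0]]
force: [0.1, 0.4, -0.0]
finger_gap: 17.7
finger_force: 59.2
```

Request:
jog_arm --series '[1.5,0,0,4,0,0,0,1.5,0,0,9,0,0,0,1.5,0,0,14,0,0,0,1.5,0,0,19,0,0,0,1.5,0,0,20,0,0,0]'

```text
time: 41.65
eef_pos: [467.0, -267.0, 114.4]
tcp_rot: [[-0.959, 0.283, -0.009], [0.283, 0.959, 0.003], [0.009, 0.0, -1.0]]
force: [-0.1, -0.2, 0.0]
finger_gap: 17.7
finger_force: 59.2
```

Request:
jog_arm --series '[1.5,0,0,2,0,0,0,1.5,0,0,4,0,0,0,1.5,0,0,4,0,0,0,1.5,0,0,4,0,0,0]'

```text
time: 42.05
eef_pos: [470.5, -268.8, 80.9]
tcp_rot: [[-0.959, 0.283, -0.0], [0.283, 0.959, -0.0], [-0.0, -0.0, -1.0]]
force: [0.3, -0.3, 0.2]
finger_gap: 17.9
finger_force: 59.2
```

Run:
```python
from h import *
to((*rack(-66),68.5))
```

```text
t 42.05 tcp [ 470.5 -268.8   80.9] gap 17.9 F [ 0.3 -0.3  0.2] q [  9.  37.  20. 112. -21.  35. 117.]
(np.float64(471.65071008530117), np.float64(-273.3445677512717), 68.5) -> [-0.24 -0.4   1.24] rows 0.2648412233606215
```

Request:
jog_arm --series '[1.5,-0.2,-0.42,0.4,0,0,0,1.5,-0.2,-0.42,0.9,0,0,0,1.5,-0.2,-0.42,1.15,0,0,0,1.5,-0.2,-0.42,1.15,0,0,0]'

```text
time: 42.45
eef_pos: [471.0, -273.0, 68.2]
tcp_rot: [[-0.959, 0.282, -0.0], [0.282, 0.959, 0.0], [0.0, 0.0, -1.0]]
force: [-0.1, 0.3, -0.3]
finger_gap: 17.6
finger_force: 59.2
```

Run:
```python
from h import *
to((*rack(-66,0.2),68.5),(*rack(15,.2),68.5),(*rack(26.5,.3),68.5))
```

```text
t 42.45 tcp [ 471.  -273.    68.2] gap 17.6 F [-0.1  0.3 -0.3] q [ 10.  38.  20. 112. -22.  34. 117.]
(np.float64(471.7078477587822), np.float64(-273.1529032363787), 68.5) -> [-0.07  0.01 -0.03] rows 0.014903002067923447
(np.float64(549.3319762904579), np.float64(-296.2936609961816), 68.5) -> [-8.17 -0.02 -0.03] rows 1.6339649940620187
(np.float64(560.3812547335475), np.float64(-299.4832449638923), 68.5) -> [-9.32 -0.02 -0.03] rows 1.863966465685764
```

Request:
jog_arm --series '[1.5,-1,0,-0.03,0,0,0,1.5,-2.5,0,-0.03,0,0,0,1.5,-4,0,-0.03,0,0,0,1.5,-5.5,0,-0.03,0,0,0,1.5,-7,0,-0.03,0,0,0]'

```text
time: 42.95
eef_pos: [539.7, -293.1, 69.0]
tcp_rot: [[-0.959, 0.282, 0.0], [0.282, 0.959, -0.0], [-0.0, -0.0, -1.0]]
force: [-0.8, 0.7, -0.4]
finger_gap: 17.6
finger_force: 59.2
```

Request:
jog_arm --series '[1.5,-0.5,0,0,0,0,0,1.5,-1,0,0,0,0,0,1.5,-1.4,0,0,0,0,0,1.5,-1.6,0,0,0,0,0,1.5,-1.6,0,0,0,0,0]'

```text
time: 43.45
eef_pos: [553.6, -297.4, 68.8]
tcp_rot: [[-0.959, 0.282, 0.0], [0.282, 0.959, -0.0], [-0.0, -0.0, -1.0]]
force: [-0.3, -0.2, -0.3]
finger_gap: 17.5
finger_force: 59.2
```

Run:
```python
from h import *
to((*rack(26.5,.3),68.5))
```

```text
t 43.45 tcp [ 553.6 -297.4   68.8] gap 17.5 F [-0.3 -0.2 -0.3] q [  9.  44.  21.  99. -22.  42. 115.]
(np.float64(560.3812547335475), np.float64(-299.4832449638923), 68.5) -> [-0.71 -0.01  0.03] rows 0.14149142440343385
```

Request:
jog_arm --series '[1.5,-0.2,0,0,0,0,0,1.5,-0.4,0,0,0,0,0,1.5,-0.4,0,0,0,0,0]'

```text
time: 43.75
eef_pos: [557.6, -298.5, 68.8]
tcp_rot: [[-0.959, 0.282, 0.0], [0.282, 0.959, -0.0], [-0.0, -0.0, -1.0]]
force: [-0.2, 0.3, -0.3]
finger_gap: 17.7
finger_force: 59.2
```

Request:
jog_arm --series '[1.5,-0.1,0,0,0,0,0,1.5,-0.2,0,0,0,0,0,1.5,-0.2,0,0,0,0,0]'

```text
time: 44.05
eef_pos: [559.3, -299.1, 68.7]
tcp_rot: [[-0.959, 0.283, -0.0], [0.283, 0.959, 0.0], [0.0, -0.0, -1.0]]
force: [-2.7, -0.3, 0.0]
finger_gap: 17.4
finger_force: 59.3
```

Request:
jog_arm --series '[1.5,-0.1,0,0,0,0,0,1.5,-0.1,0,0,0,0,0]'

```text
time: 44.25
eef_pos: [560.0, -299.3, 68.7]
tcp_rot: [[-0.959, 0.283, -0.001], [0.283, 0.959, 0.0], [0.001, 0.0, -1.0]]
force: [-3.1, 1.6, 2.3]
finger_gap: 17.6
finger_force: 59.5
```

Request:
jog_arm --series '[1.5,-0.1,0,0,0,0,0,1.5,-0.2,0,0,0,0,0,1.5,-0.2,0,0,0,0,0]'

```text
time: 44.55
eef_pos: [561.2, -299.7, 68.6]
tcp_rot: [[-0.959, 0.283, -0.002], [0.283, 0.959, 0.001], [0.002, 0.0, -1.0]]
force: [-9.0, 2.5, 6.5]
finger_gap: 17.5
finger_force: 59.9
```

Request:
jog_arm --series '[1.5,0.05,0,0.1,0,0,0,1.5,0.05,0,0.25,0,0,0,1.5,0.05,0,0.25,0,0,0]'

```text
time: 44.85
eef_pos: [561.0, -299.9, 66.6]
tcp_rot: [[-0.959, 0.283, -0.001], [0.283, 0.959, 0.0], [0.001, 0.0, -1.0]]
force: [-9.2, 1.6, 11.1]
finger_gap: 17.8
finger_force: 60.4
```

Release, rise clear and look.

Request:
jog_arm --series '[4,0,0,-0.1,0,0,0,4,0,0,-0.1,0,0,0,4,0,0,-0.1,0,0,0,4,0,0,-3,0,0,0,4,0,0,-6,0,0,0]'

```text
time: 45.35
eef_pos: [561.5, -299.6, 126.3]
tcp_rot: [[-0.959, 0.282, -0.001], [0.282, 0.959, 0.0], [0.001, -0.0, -1.0]]
force: [1.0, -0.3, 0.6]
finger_gap: 40.0
finger_force: 0.0
```

Request:
jog_arm --series '[4,0,0,0,0,0,0,4,0,0,0,0,0,0]'

```text
time: 45.55
eef_pos: [562.2, -299.8, 126.7]
tcp_rot: [[-0.959, 0.282, 0.001], [0.282, 0.959, -0.0], [-0.001, -0.0, -1.0]]
force: [0.3, 0.3, -0.8]
finger_gap: 39.9
finger_force: 0.0
```

Run:
```python
from h import *
to()
c=shot('wrist');t=shot('scene')
np.savez('w8.npz',**{k:np.array(c[k]) for k in('intrinsics','k1','R','t','image')})
a=cv2.resize(c['image'][130:310,190:320,::-1],None,fx=3,fy=3,interpolation=cv2.INTER_CUBIC)
b=cv2.resize(t['image'][130:250,130:340,::-1],None,fx=1.9,fy=1.9,interpolation=cv2.INTER_CUBIC)
d=cv2.resize(shot('top')['image'][170:250,85:200,::-1],None,fx=3.4,fy=3.4,interpolation=cv2.INTER_CUBIC)
im=np.zeros((540,795,3),np.uint8);im[:,:390]=a;im[:b.shape[0],395:395+b.shape[1]]=b[:,:400];im[250:250+d.shape[0],395:395+d.shape[1]]=d;cv2.imwrite('pics/f.png',im)
print((w2p(c,[(*rack(x),z) for x in(62,26.5) for z in(67,79)])-[190,130])*3,(w2p(c,[(*rack(80),65)])-[190,130])*3)
```

```text
t 45.55 tcp [ 562.2 -299.8  126.7] gap 39.9 F [ 0.3  0.3 -0.8] q [  8.  40.  23.  96. -20.  48. 113.]
[[189.73596157 351.63703818]
 [189.54425918 374.2984455 ]
 [189.9887814  222.25432393]
 [189.80018619 238.70795525]] [[189.65016209 408.72546132]]
```

View pics/f.png

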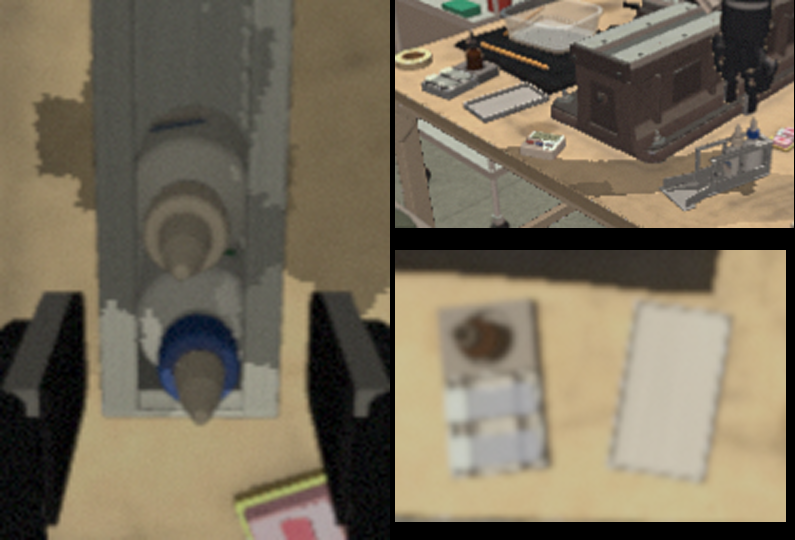

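The final picture shows blue-ringed b against the closed end at about (199,358) and a directly in front of it at about (185,228), with ring spacing matching touching bottles. The amber bottle stands in the well, the tray is empty and the bystanders look unmoved. I'll lift clear and hand in.

Request:
jog_arm --series '[4,0,0,-5,0,0,0,4,0,0,-10,0,0,0,4,0,0,-10,0,0,0,4,0,0,-10,0,0,0]'

```text
time: 46.1
eef_pos: [562.0, -299.8, 226.5]
tcp_rot: [[-0.959, 0.282, 0.001], [0.282, 0.959, -0.0], [-0.001, 0.0, -1.0]]
force: [0.2, -0.0, -0.2]
finger_gap: 39.9
finger_force: 0.0
```

```bash
python3 -c "
from station import hand_in
print(hand_in())"
```

```text
the job is handed in; nothing more can be done
None
```

I handed the job in at 46 s with no verdict returned: the amber bottle stands in the well and the white bottles are back in the rack in their original order (blue-ringed b at the closed end, plain a against it), all upright, with nothing else seen moved.

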